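Let out the padlock tray and spread the padlocks

TASK

The shop's small square padlocks lie in a heap in the wooden tray on the cabinet. Widen the tray by pressing the spring pin of its rail flush and sliding the rail outward from hole to hole until the pin has snapped up in the last of the four holes. Then spread all the small padlocks, with any that lie beside the tray, in one flat layer over the whole length of the widened tray, each at least a finger's width (15 mm) from the next, and leave the other things on the cabinet where they are.

Things in the scene. Friction and masses are not known exactly. Their poses are not given: they have to be found in the camera images.
- tray: expanding wooden tray's fixed half; it cannot move. Origin: centre of its underside, on the cabinet top; x across, away from the rail; y along the tray towards the end that slides out; z up. Inner floor 12 mm up, x -80 to 80, y -110 to 110 mm; walls 5 mm thick, tops 26 mm up, on both long sides and the -y end, none at +y.
- rail (a joint): m the sliding half and the rail's outer tube are let out along tray +y. Tube: 28 mm square, aluminium, along y at tray x -106 mm, top face 36 mm up. The pin locks it in one of four holes, at rail 0 (start), 0.045, 0.090 and 0.135 (last), each with 2 mm play either way; past the last it can run on to 0.147. Sliding friction about 2 N, more with the pin under the wall.
- pin (a joint): m the spring pin is pressed: 0 up (6.5 mm proud of the tube), 0.0065 flush with the tube's top, 0.0075 stop. Spring 3.2 N up, 5.8 N flush. Pressed over 5.5 mm it frees the tube; once the tube has moved 3 to 5 mm its wall keeps the pin down by itself (about 0.0055) until the next hole comes, where it snaps up and stops the tube if slid slower than 0.1 m/s.
- pin_top (a point): centre of the top of the spring pin, a 12 mm steel button standing up through the outer tube from the fixed inner tube; it does not move along the rail. Tray frame: x -106, y 30 mm, 42.5 mm up when the pin is up. Pressed from above with shut fingertips.
- rail_rib (a point): foot of the first of three black thumb ribs across the outer tube's top (28 mm wide, 4 mm thick, 9 mm high), middle of its face towards -y: tray x -106, y 43 mm + rail, 36 mm up. The ribs are 45 mm apart, the others to -y, and move with the tube; one stands 13 mm to +y of each hole but the last. Fingertips holding the pin flush push the rib beside them, and so the tube, to +y.
- slide_end (a point): middle of the foot of the sliding half's end wall (5 mm thick, 24 mm high), inner face: tray x 0, y 115 mm + rail, on the sliding floor 8 mm up, which lies under the fixed floor (a 4 mm step down at tray y 110). Its thin side walls stand at x +-88 mm, 22 mm high. Let out to the last hole, the inside runs from y -110 to 250 mm.
- L1_c (a point): centre (half-way up) of a small square brass padlock, 42 x 42 x 22 mm, 0.10 to 0.20 kg, lying flat: z along its 22 mm thickness, x and y along its 42 mm sides; a straight steel bolt in a recess in one side. Starts in the heap on the fixed floor.
- L2_c (a point): centre (half-way up) of a small square brass padlock, 42 x 42 x 22 mm, 0.10 to 0.20 kg, lying flat: z along its 22 mm thickness, x and y along its 42 mm sides; a straight steel bolt in a recess in one side. Starts in the heap on the fixed floor.
- L3_c (a point): centre (half-way up) of a small square brass padlock, 42 x 42 x 22 mm, 0.10 to 0.20 kg, lying flat: z along its 22 mm thickness, x and y along its 42 mm sides; a straight steel bolt in a recess in one side. Starts in the heap on the fixed floor.
- L4_c (a point): centre (half-way up) of a small square brass padlock, 42 x 42 x 22 mm, 0.10 to 0.20 kg, lying flat: z along its 22 mm thickness, x and y along its 42 mm sides; a straight steel bolt in a recess in one side. Starts in the heap on the fixed floor.
- T1_c (a point): centre (half-way up) of a small square brass padlock, 42 x 42 x 22 mm, 0.10 to 0.20 kg, lying flat: z along its 22 mm thickness, x and y along its 42 mm sides; a straight steel bolt in a recess in one side. Starts lying on another padlock in the heap; may be absent.
- T2_c (a point): centre (half-way up) of a small square brass padlock, 42 x 42 x 22 mm, 0.10 to 0.20 kg, lying flat: z along its 22 mm thickness, x and y along its 42 mm sides; a straight steel bolt in a recess in one side. Starts lying on another padlock in the heap; may be absent.
- T3_c (a point): centre (half-way up) of a small square brass padlock, 42 x 42 x 22 mm, 0.10 to 0.20 kg, lying flat: z along its 22 mm thickness, x and y along its 42 mm sides; a straight steel bolt in a recess in one side. Starts lying on another padlock in the heap; may be absent.
- S1_c (a point): centre (half-way up) of a small square brass padlock, 42 x 42 x 22 mm, 0.10 to 0.20 kg, lying flat: z along its 22 mm thickness, x and y along its 42 mm sides; a straight steel bolt in a recess in one side. Starts on the cabinet top beyond the tray's sliding end; may be absent.
- S2_c (a point): centre (half-way up) of a small square brass padlock, 42 x 42 x 22 mm, 0.10 to 0.20 kg, lying flat: z along its 22 mm thickness, x and y along its 42 mm sides; a straight steel bolt in a recess in one side. Starts on the cabinet top beyond the tray's sliding end; may be absent.
- bowl: ceramic key bowl, 124 mm across, 50 mm high, origin under its middle; to be left alone
- big_lock: large steel padlock lying flat, 58 mm wide, about 81 mm long with its shackle, 26 mm high, origin under its middle; to be left alone
- hook_block: white plastic spare-key hook block, 120 mm wide, 50 mm deep, 80 mm high, origin under its middle; to be left alone
- carabiner: aluminium carabiner, 86 x 44 mm, 10 mm thick, lying flat, origin under its middle; to be left alone

How it is judged:
On the way:
1. the rail is out at its last hole and the pin has snapped up in it (value of joint rail between 0.13 and 0.14 m and value of joint pin below 0.002 m), for 0.2 s.
At the end, for the whole second after the job is handed in: rail 130-140 mm out, pin up (under 2 mm); every small padlock flat inside the tray (centre under 27.5 mm up, tray x within 68 mm, y -98 to 238 mm), centres over 55 mm apart in plan; at least one with tray y below 10, one at 10-130 and one above 130 mm (all of step 1 and x of L1_c in the frame of tray between -0.068 and 0.068 m and y of L1_c in the frame of tray between -0.098 and 0.238 m and z of each of L1_c, L2_c, L3_c, L4_c, T1_c, T2_c, T3_c, S1_c, S2_c in the frame of tray below 0.0275 m and x of L2_c in the frame of tray between -0.068 and 0.068 m and y of L2_c in the frame of tray between -0.098 and 0.238 m and x of L3_c in the frame of tray between -0.068 and 0.068 m and y of L3_c in the frame of tray between -0.098 and 0.238 m and x of L4_c in the frame of tray between -0.068 and 0.068 m and y of L4_c in the frame of tray between -0.098 and 0.238 m and x of T1_c in the frame of tray between -0.068 and 0.068 m and y of T1_c in the frame of tray between -0.098 and 0.238 m and x of T2_c in the frame of tray between -0.068 and 0.068 m and y of T2_c in the frame of tray between -0.098 and 0.238 m and x of T3_c in the frame of tray between -0.068 and 0.068 m and y of T3_c in the frame of tray between -0.098 and 0.238 m and x of S1_c in the frame of tray between -0.068 and 0.068 m and y of S1_c in the frame of tray between -0.098 and 0.238 m and x of S2_c in the frame of tray between -0.068 and 0.068 m and y of S2_c in the frame of tray between -0.098 and 0.238 m and horizontal distance between L1_c and L2_c above 0.055 m and horizontal distance between each of L1_c, L2_c and L3_c above 0.055 m and horizontal distance between each of L1_c, L2_c, L3_c and L4_c above 0.055 m and horizontal distance between each of L1_c, L2_c, L3_c, L4_c and T1_c above 0.055 m and horizontal distance between each of L1_c, L2_c, L3_c, L4_c, T1_c and T2_c above 0.055 m and horizontal distance between each of L1_c, L2_c, L3_c, L4_c, T1_c, T2_c and T3_c above 0.055 m and horizontal distance between each of L1_c, L2_c, L3_c, L4_c, T1_c, T2_c, T3_c and S1_c above 0.055 m and horizontal distance between each of L1_c, L2_c, L3_c, L4_c, T1_c, T2_c, T3_c, S1_c and S2_c above 0.055 m and (y of L1_c in the frame of tray between -0.2 and 0.01 m or y of L2_c in the frame of tray between -0.2 and 0.01 m or y of L3_c in the frame of tray between -0.2 and 0.01 m or y of L4_c in the frame of tray between -0.2 and 0.01 m or y of T1_c in the frame of tray between -0.2 and 0.01 m or y of T2_c in the frame of tray between -0.2 and 0.01 m or y of T3_c in the frame of tray between -0.2 and 0.01 m or y of S1_c in the frame of tray between -0.2 and 0.01 m or y of S2_c in the frame of tray between -0.2 and 0.01 m) and (y of L1_c in the frame of tray between 0.01 and 0.13 m or y of L2_c in the frame of tray between 0.01 and 0.13 m or y of L3_c in the frame of tray between 0.01 and 0.13 m or y of L4_c in the frame of tray between 0.01 and 0.13 m or y of T1_c in the frame of tray between 0.01 and 0.13 m or y of T2_c in the frame of tray between 0.01 and 0.13 m or y of T3_c in the frame of tray between 0.01 and 0.13 m or y of S1_c in the frame of tray between 0.01 and 0.13 m or y of S2_c in the frame of tray between 0.01 and 0.13 m) and (y of L1_c in the frame of tray between 0.13 and 0.4 m or y of L2_c in the frame of tray between 0.13 and 0.4 m or y of L3_c in the frame of tray between 0.13 and 0.4 m or y of L4_c in the frame of tray between 0.13 and 0.4 m or y of T1_c in the frame of tray between 0.13 and 0.4 m or y of T2_c in the frame of tray between 0.13 and 0.4 m or y of T3_c in the frame of tray between 0.13 and 0.4 m or y of S1_c in the frame of tray between 0.13 and 0.4 m or y of S2_c in the frame of tray between 0.13 and 0.4 m)); the robot touches nothing.
It fails at once if the bowl is moved by more than 30 mm (distance of bowl from where it was at the start of the episode above 0.03 m).
It fails at once if the big lock is moved by more than 30 mm (distance of big_lock from where it was at the start of the episode above 0.03 m).
It fails at once if the hook block is moved by more than 30 mm (distance of hook_block from where it was at the start of the episode above 0.03 m).
It fails at once if the carabiner is moved by more than 30 mm (distance of carabiner from where it was at the start of the episode above 0.03 m).
Of T1, T2, T3, S1, S2 only 3 to 5 are there at a start; the rules pass over those that are not, and their reading is None.
At some moment in a run one of L1, L2, L3, L4, T1, T2, T3, S1, S2 may be knocked a few centimetres aside while the robot is not near it.
Once in a run the grip may slacken for a moment while it holds something.
It also fails if it takes over 210 s, if anything falls off the work surface, if the arm or the gripper's body presses on something with over 40 N, if the wrist force passes 120 N, or if a joint passes its speed limit or range.

ROBOT

A 6-joint arm with a two-finger parallel gripper is mounted at the origin on the work surface. World frame = base frame: x ahead of the robot, y to its left, z up, the work surface at z = 0. Lengths are in m, angles in rad, forces in N, time in s.
With the tool pointing down it reaches from about 0.25 to 0.775 m from the base axis. Payload 4 kg.
Tool frame: the origin (TCP) lies midway between the tips of the shut fingers; the grasp point (between the pads) lies 19 mm behind it (ctrl.grasp_offset is the distance from the TCP to the grasp point, in m); z points along the fingers, y is the direction in which the jaws open and shut (so a half turn about z gives the same grasp; the last joint's range is limited). The gripper opens to 85 mm and grips with 20 to 120 N. Pads are 22 mm wide; open, the fingers measure 114 mm over their backs; the gripper's body (76 mm by 85 mm) begins 54 mm behind the grasp point. The pads swing forward as they close: fully open they stand 13 mm farther back than shut.
Start: joints at [1.1, 0.087, 1.371, -0, 1.684, -0.103], TCP at [0.198, 0.513, 0.231] pointing down, gripper open.
Joint ranges: [-3.1, 3.1], [-0.76, 2.03], [0.27, 2.55], [-1.08, 4.22], [0.17, 2.65], [-2.57, 2.57]. Speed limits (rad/s): [2.79, 2.79, 3.14, 3.14, 3.14, 3.14].

INTERFACE

Orientations are given as a unit quaternion [x, y, z, w].
In Python, from bench import telemetry, optics, ctrl gives the robot as it stands. The module is installed in compiled form; this text tells all that it offers.
- The arm moves only by the tool jog_arm, never from a script. Its argument "commands" is a list of rows, each a list of 7 numbers: the shift along the tool's x, y, z in cm, then the turn, a rotation vector about the tool's x, y, z in rad, then the opening, from 0 (shut) to 1 (fully open). A call has exactly 10 rows; each row shifts and turns the pose as measured when the row begins, along the tool's axes as they then stand; what a row does not reach is not made up. A row lasts 1/12 s, in which the tool goes at most 41.7 mm and 7.16 degrees, less where a joint would pass 70% of its speed; a pose out of reach is approached as far as the arm can. A call is refused whole if a number of a shift passes 4.17 or a number of a turn 0.125, either way. A call with a gripper value outside its range is refused whole. The fingers move at their own pace and stop on an object; the grip force is fixed at half the most. Time passes only in rows, so rows that do not move let the fingers close, or fill a call up. It gives the time, the measured TCP pose, the force and the opening at its end, in the units of the state.
- telemetry.get_state(): the state, without advancing time (a new reading comes with each control period).
- optics.capture(name): name is "scene" or "top"; returns a dict with "img" (384x512x3 uint8, blue, green, red), "intrinsics" (3x3 intrinsics, pixels), "view" (4x4, takes a point from world to camera coordinates). Camera axes: x right, y up, looking along -z (the intrinsics and any distortion apply to the point x, -y, -z); pixel columns grow to the right and rows downward; lengths in m; the calibration is good to about 2 mm. A picture is of the moment at which its call begins. There is no depth.
- ctrl.finish_job(): hands the job in, once; it reports no verdict.
The state is a dict: "clock": time; "joint_positions": joint angles; "qvel": joint speeds; "effort": joint torques, N m; "tcp_pos": TCP position; "ee_rot": TCP orientation; "wrist_force": force on the tool from outside, world axes, zero at the start; "wrist_torque": the same for the moment, N m; "width": opening from 0.0 (shut) to 1.0 (fully open).
Only numpy, scipy, OpenCV 4.12 (cv2) and the standard library are available. Lean on these libraries where they do the work, as an engineer would, in place of code of your own. Each camera call takes 0.05 s, during which the arm holds its last target. There are 200 camera calls.

## Working session

There is one attempt and no reset: what is moved stays moved. The work goes in short steps, Python scripts to look and compute and a tool call to move; the robot and the scene stay as the last step left them, time stands still between calls to the robot, and variables do not carry over. Pictures are saved under pics/ and viewed, about 12 in all and at most 16, crops included, and the job is handed in when it is done.

Besides the shell and the picture viewer there is one more tool, called by a JSON object that holds its "name" and its "arguments". jog_arm: Moves the arm, as the interface text tells. Its arguments: {"type":"object","properties":{"commands":{"type":"array","items":{"type":"array","items":{"type":"number"}}}},"required":["commands"]}

```bash
mkdir -p pics; cat > h.py <<'E'
import numpy as np, cv2
from bench import telemetry, optics, ctrl
def cap(name, fn=None):
    c=optics.capture(name)
    if fn: cv2.imwrite('pics/'+fn, c['img'])
    return c
def proj(c,P):
    P=np.atleast_2d(P); V=c['view']; q=P@V[:3,:3].T+V[:3,3]
    q=q*[1,-1,-1]; p=q@np.array(c['intrinsics']).T
    return p[:,:2]/p[:,2:]
def unproj(c,uv,z):
    V=c['view'];K=np.array(c['intrinsics']);uv=np.atleast_2d(uv)
    d=np.c_[uv,np.ones(len(uv))]@np.linalg.inv(K).T*[1,-1,-1]
    R=V[:3,:3];o=-R.T@V[:3,3];d=d@R
    return o+d*((z-o[2])/d[:,2])[:,None]
E
python3 - <<'E'
from h import *
for n in ('top','scene'):
    c=cap(n); cv2.imwrite(f'pics/{n}0.png',cv2.resize(c['img'],(800,600),interpolation=cv2.INTER_CUBIC)); print(n,c['intrinsics'],c['view'],[k for k in c])
s=telemetry.get_state();print(s)
E
```

```text
top [[462.78699149   0.         255.1888923 ]
 [  0.         462.78699149 179.66905003]
 [  0.           0.           1.        ]] [[-0.0081273  -0.99996554  0.00169573  0.00986256]
 [ 0.99699287 -0.00797242  0.07708218 -0.49074794]
 [-0.077066    0.00231711  0.9970233  -1.25706428]
 [ 0.          0.          0.          1.        ]] ['img', 'intrinsics', 'view']
scene [[495.83051572   0.         251.32373054]
 [  0.         495.83051572 187.54050473]
 [  0.           0.           1.        ]] [[-0.69887592  0.71521941 -0.00580052  0.34362429]
 [-0.59365846 -0.57553134  0.56243515  0.24538066]
 [ 0.39892615  0.39651592  0.82682105 -1.60835006]
 [ 0.          0.          0.          1.        ]] ['img', 'intrinsics', 'view']
{'clock': 0.1, 'joint_positions': array([ 1.09987994e+00,  8.79349668e-02,  1.37214981e+00, -2.67399601e-05,
        1.68360612e+00, -1.03120677e-01]), 'qvel': array([-0.00083265, -0.00100577, -0.00320562,  0.00036429, -0.0017719 ,
        0.0018111 ]), 'effort': array([ 1.91774932e-03, -3.53016436e+01, -3.14217997e+01, -1.54932141e-04,
        8.00341310e-03, -1.37272806e-05]), 'tcp_pos': array([0.19757001, 0.51279448, 0.23020305]), 'ee_rot': array([ 1.82864451e-01,  9.83137575e-01, -1.00996267e-03, -2.84256091e-04]), 'wrist_force': array([ 0.36223116,  0.31322814, -0.86741441]), 'wrist_torque': array([-0.03249751,  0.02077167,  0.0025245 ]), 'width': 1.0029173765930712}
```

View pics/top0.png

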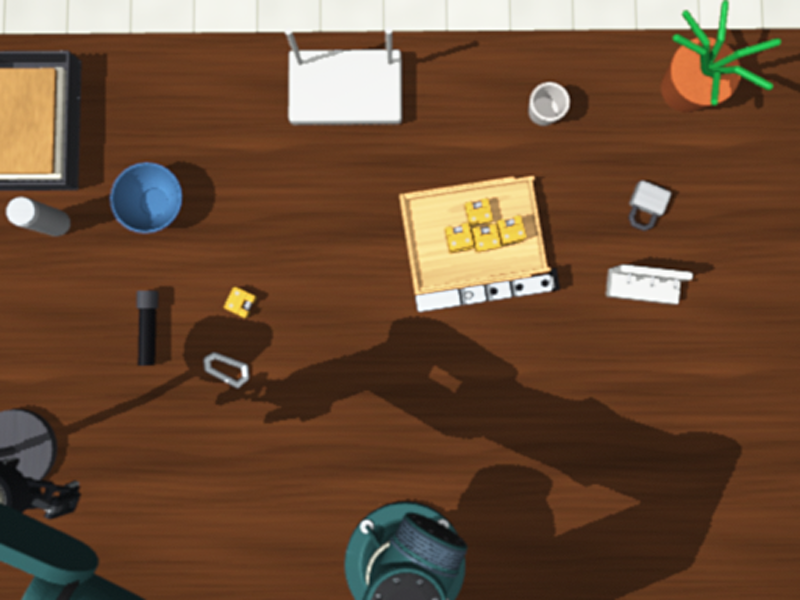

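View pics/scene0.png

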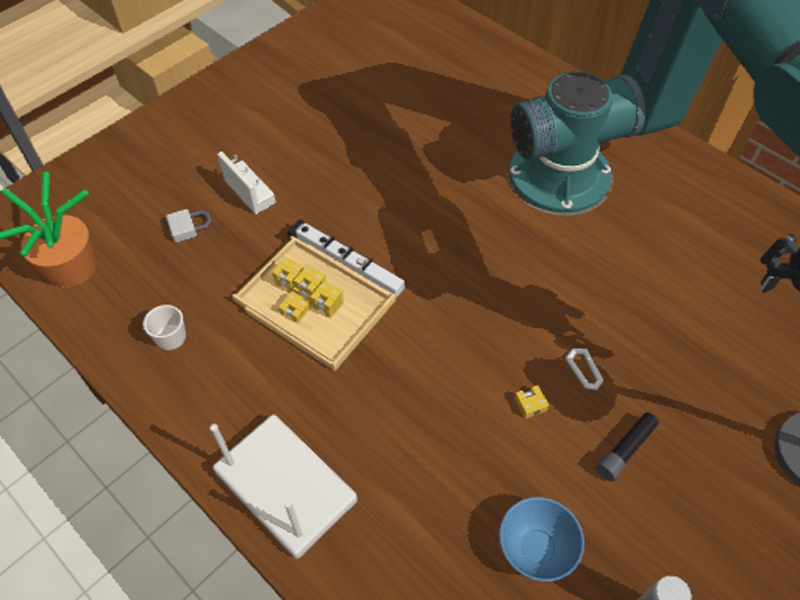

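The top view (800 px) shows the tray at about (400-550, 180-310), with the rail on the robot's side. One loose padlock is at (240,302), the carabiner at (227,370), the big lock and hook block are on the right, and the bowl is at (146,197). I'll zoom in on the heap and tray.

```bash
python3 - <<'E'
from h import *
a=cap('top')['img'][105:205,250:360]; b=cap('scene')['img'][130:240,140:265]
r=lambda i,f:cv2.resize(i,None,fx=f,fy=f,interpolation=cv2.INTER_CUBIC)
A=r(a,7.2/2*1);A=r(a,3.6);B=r(b,3.2)
h=max(A.shape[0],B.shape[0]);o=np.zeros((h,A.shape[1]+B.shape[1],3),np.uint8)
o[:A.shape[0],:A.shape[1]]=A;o[:B.shape[0],A.shape[1]:]=B
print(A.shape,B.shape);cv2.imwrite('pics/c1.png',o)
E
```

```text
(360, 396, 3) (352, 400, 3)
```

View pics/c1.png

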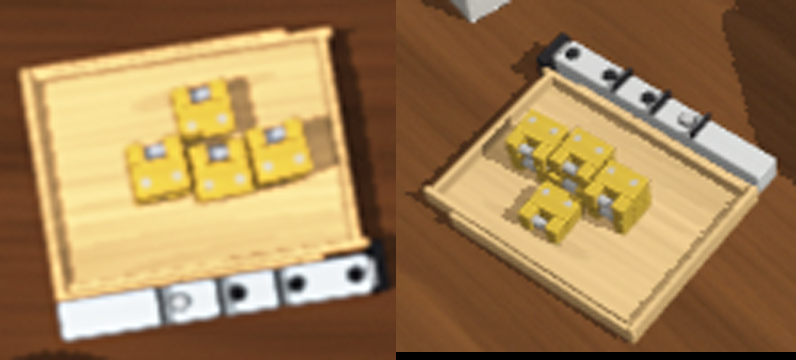

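The crop shows four stacks: three in a row at (159,172), (220,171) and (280,153), and one behind at (203,110). The pin is at (178,302) and the holes are at (237,292), (297,284) and (357,274). Next I'll fit the tray and triangulate the stack heights.

```bash
cat > fit.py <<'E'
from h import *
from scipy.optimize import least_squares
ct,cs=cap('top'),cap('scene')
T=lambda x,y:(250+(x+.5)/3.6-.5,105+(y+.5)/3.6-.5)
S=lambda x,y:(140+(x-396+.5)/3.2-.5,130+(y+.5)/3.2-.5)
pts=[((-106,30,42.5),T(179,302),S(688,120)),((-106,-15,36),T(237,292),S(648,98)),((-106,-60,36),T(297,284),S(610,75)),((-106,-105,36),T(357,274),S(572,52)),
((85,-115,26),T(331,29),S(428,192)),((-85,-115,26),None,S(548,71)),((85,120,32),T(22,70),S(632,338))]
def res(p,full=False):
    c,s=np.cos(p[3]),np.sin(p[3]);r=[]
    for q,a,b in pts:
        q=np.array(q)/1000;P=np.array([p[0]+c*q[0]-s*q[1],p[1]+s*q[0]+c*q[1],p[2]+q[2]])
        for cam,m in((ct,a),(cs,b)):
            r+=list(proj(cam,P)[0]-m) if m else [0,0]
    return np.array(r)
f=least_squares(res,[.5,-.05,0,0.1],loss='soft_l1');print(f.x.round(4));print(res(f.x).reshape(-1,4).round(1))
p=f.x;np.save('tray.npy',p)
def tri(a,b):
    g=least_squares(lambda P:np.r_[proj(ct,P)[0]-a,proj(cs,P)[0]-b],[.5,0,.03]);P=g.x
    c,s=np.cos(p[3]),np.sin(p[3]);d=P-p[:3]
    return P.round(4),(np.array([c*d[0]+s*d[1],-s*d[0]+c*d[1],d[2]])*1000).round(1),g.cost.round(2)
for n,a,b in[('left',T(157,175),S(619,187)),('mid',T(219,173),S(581,153)),('right',T(280,155),S(537,136)),('up',T(203,109),S(550,208)),('S',(153.6,193),(340.5,255.5))]:print(n,*tri(a,b))
E
python3 fit.py
```

```text
[ 0.5734 -0.1275  0.0036  0.1375]
[[-0.2 -0.2 -0.9 -0.5]
 [-0.2  0.3 -0.5  0.4]
 [-0.4  0.1 -0.5  0.4]
 [-0.7  0.5 -0.3  0.6]
 [-1.7  0.2 -1.1 -0.2]
 [ 0.   0.   0.5 -0.4]
 [ 0.   0.5 -0.5 -3.9]]
left [ 0.559  -0.0973  0.0514] [-10.2  31.8  47.8] 0.0
mid [ 0.5598 -0.1436  0.0577] [-15.8 -14.1  54.1] 0.08
right [ 0.5731 -0.1895  0.0526] [ -8.9 -61.4  49. ] 0.01
up [ 0.6106 -0.1336  0.0365] [ 36.  -11.1  32.9] 0.15
S [0.4547 0.2868 0.0215] [-60.8 426.7  17.9] 0.69
```

```bash
cat > plan.py <<'E'
# usage: plan.py "x y z phi(deg, tray frame of tool x) open step[,repeat]" ... in tray mm
import sys; from h import *; from scipy.spatial.transform import Rotation as R
p=np.load('tray.npy'); s=telemetry.get_state()
def tw(v): c,q=np.cos(p[3]),np.sin(p[3]); return np.array([p[0]+(c*v[0]-q*v[1])/1e3,p[1]+(q*v[0]+c*v[1])/1e3,v[2]/1e3])
def wt(P): c,q=np.cos(p[3]),np.sin(p[3]); d=np.array(P)-[p[0],p[1],0]; return np.array([c*d[0]+q*d[1],-q*d[0]+c*d[1],d[2]])*1e3
if __name__=='__main__':
    P=s['tcp_pos'];Q=R.from_quat(s['ee_rot']);x=Q.as_matrix()[:,0]
    print('now t',s['clock'],'tray',wt(P).round(1),'phi',np.degrees(np.arctan2(x[1],x[0])-p[3]).round(1),'w',np.round(s['width'],3),'F',s['wrist_force'].round(1),'j',s['joint_positions'].round(2))
    rows=[]
    for a in sys.argv[1:]:
        v=[float(k) for k in a.split()];t=tw(v[:3]);f=np.radians(v[3])+p[3]
        M=np.array([[np.cos(f),np.sin(f),0],[np.sin(f),-np.cos(f),0],[0,0,-1]]);G=R.from_matrix(M)
        rv=(Q.inv()*G).as_rotvec()
        n=max(1,int(np.ceil(np.linalg.norm(t-P)*1e3/v[5]-.05)),int(np.ceil(np.linalg.norm(rv)/.122)))
        if len(v)>6:n=max(n,int(v[6]))
        d=(t-P)/n
        for i in range(n):
            l=Q.inv().apply(d)*100
            rows.append([*l.round(2),*(rv/n).round(3),v[4]]);Q=Q*R.from_rotvec(rv/n);P=P+d
    while len(rows)%10: rows.append([0,0,0,0,0,0,rows[-1][6]])
    for k in range(0,len(rows),10): print('['+','.join('['+','.join('%g'%(u+0) for u in r)+']' for r in rows[k:k+10])+']')
E
python3 plan.py "-106 28 110 90 0 39"
```

```text
now t 0.3 tray [-284.4  686.   230.9] phi 151.0 w 0.996 F [-0.4  0.1 -0.6] j [ 1.1   0.09  1.37  0.    1.68 -0.1 ]
[[-2.64,-2.72,0.67,0,0,0.059,0],[-2.79,-2.56,0.67,0,0,0.059,0],[-2.94,-2.39,0.67,0,0,0.059,0],[-3.08,-2.21,0.67,0,0,0.059,0],[-3.2,-2.02,0.67,0,0,0.059,0],[-3.32,-1.83,0.67,0,0,0.059,0],[-3.42,-1.63,0.67,0,0,0.059,0],[-3.51,-1.43,0.67,0,0,0.059,0],[-3.59,-1.22,0.67,0,0,0.059,0],[-3.65,-1,0.67,0,0,0.059,0]]
[[-3.71,-0.78,0.67,0,0,0.059,0],[-3.75,-0.56,0.67,0,0,0.059,0],[-3.77,-0.34,0.67,0,0,0.059,0],[-3.79,-0.12,0.67,0,0,0.059,0],[-3.79,0.11,0.67,0,0,0.059,0],[-3.77,0.33,0.67,0,0,0.059,0],[-3.75,0.55,0.67,0,0,0.059,0],[-3.71,0.77,0.67,0,0,0.059,0],[0,0,0,0,0,0,0],[0,0,0,0,0,0,0]]
```

{"name": "jog_arm", "arguments": {"commands": [[-2.64, -2.72, 0.67, 0, 0, 0.059, 0], [-2.79, -2.56, 0.67, 0, 0, 0.059, 0], [-2.94, -2.39, 0.67, 0, 0, 0.059, 0], [-3.08, -2.21, 0.67, 0, 0, 0.059, 0], [-3.2, -2.02, 0.67, 0, 0, 0.059, 0], [-3.32, -1.83, 0.67, 0, 0, 0.059, 0], [-3.42, -1.63, 0.67, 0, 0, 0.059, 0], [-3.51, -1.43, 0.67, 0, 0, 0.059, 0], [-3.59, -1.22, 0.67, 0, 0, 0.059, 0], [-3.65, -1, 0.67, 0, 0, 0.059, 0]]}}

```text
clock: 1.13
tcp_pos: [0.3462, 0.1568, 0.1601]
ee_rot: [0.466, 0.885, 0.003, 0.001]
wrist_force: [1.5, 0.4, 0.3]
width: 0.0
```

{"name": "jog_arm", "arguments": {"commands": [[-3.71, -0.78, 0.67, 0, 0, 0.059, 0], [-3.75, -0.56, 0.67, 0, 0, 0.059, 0], [-3.77, -0.34, 0.67, 0, 0, 0.059, 0], [-3.79, -0.12, 0.67, 0, 0, 0.059, 0], [-3.79, 0.11, 0.67, 0, 0, 0.059, 0], [-3.77, 0.33, 0.67, 0, 0, 0.059, 0], [-3.75, 0.55, 0.67, 0, 0, 0.059, 0], [-3.71, 0.77, 0.67, 0, 0, 0.059, 0], [0, 0, 0, 0, 0, 0, 0], [0, 0, 0, 0, 0, 0, 0]]}}

```text
clock: 1.97
tcp_pos: [0.4632, -0.147, 0.1035]
ee_rot: [0.674, 0.739, 0.005, 0.003]
wrist_force: [-0.4, 0.7, -0.4]
width: 0.004
```

```bash
python3 plan.py "-106 28 60 90 0 39" "-106 28 46 90 0 8"
```

```text
now t 1.9667 tray [-111.9   -4.3  103.5] phi 87.4 w 0.004 F [-0.4  0.7 -0.4] j [-0.43  0.    1.72  0.01  1.41 -0.52]
[[1.62,0.2,2.18,0.006,-0.001,-0.023,0],[1.62,0.25,2.18,0.006,-0.001,-0.023,0],[0,0,0.7,0,0,0,0],[0,0,0.7,0,0,0,0],[0,0,0,0,0,0,0],[0,0,0,0,0,0,0],[0,0,0,0,0,0,0],[0,0,0,0,0,0,0],[0,0,0,0,0,0,0],[0,0,0,0,0,0,0]]
```

{"name": "jog_arm", "arguments": {"commands": [[0.8, 0.1, 1.1, 0.006, 0, -0.023, 0], [0.8, 0.1, 1.1, 0.006, 0, -0.023, 0], [0.8, 0.1, 1.1, 0, 0, 0, 0], [0.75, 0.15, 1.1, 0, 0, 0, 0], [0, 0, 0, 0, 0, 0, 0], [0, 0, 0, 0, 0, 0, 0], [0, 0, 0, 0, 0, 0, 0], [0, 0, 0, 0, 0, 0, 0], [0, 0, 0, 0, 0, 0, 0], [0, 0, 0, 0, 0, 0, 0]]}}

```text
clock: 2.8
tcp_pos: [0.4615, -0.1034, 0.0551]
ee_rot: [0.649, 0.76, 0.0, -0.003]
wrist_force: [-0.0, -0.1, 0.5]
width: 0.001
```

```bash
python3 plan.py "-106 27 46 90 0 7"; python3 - <<'E'
from h import *
a=cap('top')['img'][105:205,250:360]; b=cap('scene')['img'][130:240,140:265]
r=lambda i,f:cv2.resize(i,None,fx=f,fy=f,interpolation=cv2.INTER_CUBIC)
A=r(a,3.6);B=r(b,3.2)
o=np.zeros((360,796,3),np.uint8)
o[:A.shape[0],:396]=A;o[:B.shape[0],396:]=B
cv2.imwrite('pics/c2.png',o)
E
```

```text
now t 2.8 tray [-107.6   39.2   55.1] phi 91.1 w 0.001 F [-0.  -0.1  0.5] j [-0.34  0.03  1.8   0.    1.32 -0.5 ]
[[-0.41,0.05,0.3,-0.001,-0.001,0.007,0],[-0.41,0.05,0.3,-0.001,-0.001,0.007,0],[-0.41,0.05,0.3,-0.001,-0.001,0.007,0],[0,0,0,0,0,0,0],[0,0,0,0,0,0,0],[0,0,0,0,0,0,0],[0,0,0,0,0,0,0],[0,0,0,0,0,0,0],[0,0,0,0,0,0,0],[0,0,0,0,0,0,0]]
```

View pics/c2.png

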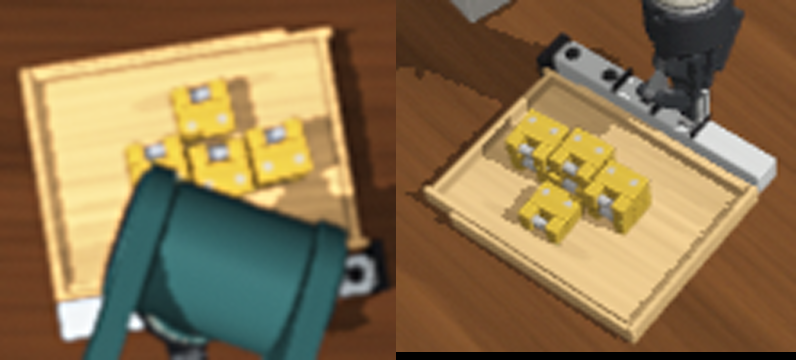

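The fingertips are beside the first rib, just past the pin. Each move coasts about one extra row, so I'll plan for that.

{"name": "jog_arm", "arguments": {"commands": [[-0.3, 0.03, 0, 0, 0, 0, 0], [-0.3, 0.03, 0, 0, 0, 0, 0], [-0.3, 0.03, 0, 0, 0, 0, 0], [-0.1, 0, 0, 0, 0, 0, 0], [0, 0, 0, 0, 0, 0, 0], [0, 0, 0, 0, 0, 0, 0], [0, 0, 0, 0, 0, 0, 0], [0, 0, 0, 0, 0, 0, 0], [0, 0, 0, 0, 0, 0, 0], [0, 0, 0, 0, 0, 0, 0]]}}

```text
clock: 3.73
tcp_pos: [0.4649, -0.1161, 0.0559]
ee_rot: [0.651, 0.759, 0.001, -0.002]
wrist_force: [-0.3, -0.6, 0.7]
width: 0.001
```

```bash
python3 plan.py "-106 27 36 90 0 4"|cut -c1-130
```

```text
now t 3.7333 tray [-106.    26.1   55.9] phi 91.0 w 0.001 F [-0.3 -0.6  0.7] j [-0.36  0.04  1.78  0.    1.32 -0.52]
[[0.02,0,0.4,0,-0.001,0.003,0],[0.02,0,0.4,0,-0.001,0.003,0],[0.02,0,0.4,0,-0.001,0.003,0],[0.02,0,0.4,0,-0.001,0.003,0],[0.02,0,0
```

{"name": "jog_arm", "arguments": {"commands": [[0, 0, 0.35, 0, 0, 0, 0], [0, 0, 0.35, 0, 0, 0, 0], [0, 0, 0.35, 0, 0, 0, 0], [0, 0, 0.25, 0, 0, 0, 0], [0, 0, 0.2, 0, 0, 0, 0], [0, 0, 0.15, 0, 0, 0, 0], [0, 0, 0.1, 0, 0, 0, 0], [0, 0, 0, 0, 0, 0, 0], [0, 0, 0, 0, 0, 0, 0], [0, 0, 0, 0, 0, 0, 0]]}}

```text
clock: 4.57
tcp_pos: [0.4653, -0.1159, 0.0389]
ee_rot: [0.65, 0.76, 0.001, -0.001]
wrist_force: [-2.6, -0.0, 4.1]
width: 0.001
```

```bash
python3 plan.py "-106 27 36 90 0 4"|cut -c1-130
```

```text
now t 4.5667 tray [-105.6   26.3   38.9] phi 91.0 w 0.001 F [-2.6 -0.   4.1] j [-0.36  0.06  1.8   0.    1.29 -0.52]
[[0.07,-0.04,0.29,0,-0.003,0.018,0],[0,0,0,0,0,0,0],[0,0,0,0,0,0,0],[0,0,0,0,0,0,0],[0,0,0,0,0,0,0],[0,0,0,0,0,0,0],[0,0,0,0,0,0,0
```

{"name": "jog_arm", "arguments": {"commands": [[0, 0, 0.12, 0, 0, 0, 0], [0, 0, 0.12, 0, 0, 0, 0], [0, 0, 0.1, 0, 0, 0, 0], [0, 0, 0.05, 0, 0, 0, 0], [0.2, 0, 0.03, 0, 0, 0, 0], [0.3, 0, 0.03, 0, 0, 0, 0], [0.3, 0, 0.03, 0, 0, 0, 0], [0.3, 0, 0.03, 0, 0, 0, 0], [0.3, 0, 0.03, 0, 0, 0, 0], [0.3, 0, 0.03, 0, 0, 0, 0]]}}

```text
clock: 5.4
tcp_pos: [0.4668, -0.1095, 0.0378]
ee_rot: [0.65, 0.76, -0.005, 0.011]
wrist_force: [-1.2, -7.0, 4.2]
width: 0.002
```

```bash
python3 plan.py "-106 27 36 90 0 4"|cut -c1-130
```

```text
now t 5.4 tray [-103.2   32.5   37.8] phi 91.0 w 0.002 F [-1.2 -7.   4.2] j [-0.34  0.05  1.81 -0.02  1.27 -0.49]
[[-0.27,-0.14,0.09,0.003,0.011,0.009,0],[-0.27,-0.14,0.09,0.003,0.011,0.009,0],[0,0,0,0,0,0,0],[0,0,0,0,0,0,0],[0,0,0,0,0,0,0],[0,
```

{"name": "jog_arm", "arguments": {"commands": [[-0.2, -0.1, 0, 0.003, 0.01, 0, 0], [-0.1, -0.1, 0.1, 0.003, 0.01, 0, 0], [0, 0, 0.25, 0, 0, 0, 0], [0, 0, 0.25, 0, 0, 0, 0], [0, 0, 0.25, 0, 0, 0, 0], [0, 0, 0.2, 0, 0, 0, 0], [0.1, 0, 0.2, 0, 0, 0, 0], [0.2, 0, 0.2, 0, 0, 0, 0], [0.3, 0, 0.2, 0, 0, 0, 0], [0.3, 0, 0.2, 0, 0, 0, 0]]}}

```text
clock: 6.23
tcp_pos: [0.4668, -0.1106, 0.0361]
ee_rot: [0.65, 0.76, -0.002, 0.005]
wrist_force: [-5.3, -6.0, 11.5]
width: 0.003
```

```bash
python3 plan.py "-106 27 36 90 0 4"|cut -c1-130
```

```text
now t 6.2333 tray [-103.3   31.3   36.1] phi 91.0 w 0.003 F [-5.3 -6.  11.5] j [-0.35  0.05  1.81 -0.01  1.27 -0.5 ]
[[-0.21,-0.14,0,0.002,0.005,0.009,0],[-0.21,-0.14,0,0.002,0.005,0.009,0],[0,0,0,0,0,0,0],[0,0,0,0,0,0,0],[0,0,0,0,0,0,0],[0,0,0,0,
```

Now the pin is flush (z 36.1, 11 N), so I'll push.

{"name": "jog_arm", "arguments": {"commands": [[0.4, 0, 0.1, 0, 0, 0, 0], [0.5, 0, 0.1, 0, 0, 0, 0], [0.5, 0, 0.1, 0, 0.005, 0, 0], [0.5, 0, 0.05, 0, 0.005, 0, 0], [0.5, 0, 0.05, 0, 0.005, 0, 0], [0.5, 0, 0.03, 0, 0.005, 0, 0], [0.5, 0, 0.03, 0, 0, 0, 0], [0.5, 0, 0.02, 0, 0, 0, 0], [0.5, 0, 0.02, 0, 0, 0, 0], [0.5, 0, 0, 0, 0, 0, 0]]}}

```text
clock: 7.07
tcp_pos: [0.4646, -0.0827, 0.0363]
ee_rot: [0.651, 0.759, -0.006, 0.014]
wrist_force: [-1.4, -4.4, 3.9]
width: 0.003
```

```bash
python3 plan.py "-106 27 36 90 0 4"|cut -c1-130
```

```text
now t 7.0667 tray [-101.7   59.3   36.3] phi 90.8 w 0.003 F [-1.4 -4.4  3.9] j [-0.28  0.03  1.83 -0.02  1.26 -0.43]
[[-0.36,-0.05,0.01,0.001,0.003,0.002,0],[-0.36,-0.05,0.01,0.001,0.003,0.002,0],[-0.36,-0.05,0.01,0.001,0.003,0.002,0],[-0.36,-0.05
```

{"name": "jog_arm", "arguments": {"commands": [[0.4, -0.05, 0, 0, 0.01, 0, 0], [0.4, -0.05, 0, 0, 0.01, 0, 0], [0.4, -0.05, 0, 0, 0.01, 0, 0], [0.4, 0, 0, 0, 0.01, 0, 0], [0.4, 0, 0, 0, 0.01, 0, 0], [0.4, 0, 0, 0, 0.01, 0, 0], [0.4, 0, 0, 0, 0.01, 0, 0], [0.4, 0, 0, 0, 0.01, 0, 0], [0.4, 0, 0, 0, 0.01, 0, 0], [0.3, 0, 0, 0, 0, 0, 0]]}}

```text
clock: 7.9
tcp_pos: [0.4618, -0.0643, 0.0362]
ee_rot: [0.651, 0.759, 0.012, -0.003]
wrist_force: [2.0, -10.1, 0.4]
width: -0.001
```

```bash
python3 plan.py "-106 27 36 90 0 4"|cut -c1-130
```

```text
now t 7.9 tray [-101.9   77.8   36.2] phi 90.9 w -0.001 F [  2.  -10.1   0.4] j [-0.28  0.02  1.84  0.03  1.27 -0.44]
[[-0.39,-0.04,-0.01,0.001,-0.002,0.001,0],[-0.39,-0.04,-0.01,0.001,-0.002,0.001,0],[-0.39,-0.04,-0.01,0.001,-0.002,0.001,0],[-0.39
[[-0.39,-0.03,0,0.001,-0.002,0.001,0],[-0.39,-0.03,0,0.001,-0.002,0.001,0],[-0.39,-0.03,0,0.001,-0.002,0.001,0],[0,0,0,0,0,0,0],[0
```

{"name": "jog_arm", "arguments": {"commands": [[-0.1, 0, -0.5, 0, -0.01, 0, 0], [0, 0, -0.7, 0, -0.01, 0, 0], [0, 0, -0.5, 0, 0, 0, 0], [-0.6, -0.05, -0.2, 0, 0, 0, 0], [-1, -0.1, 0, 0, 0, 0, 0], [-1, -0.1, 0, 0, 0, 0, 0], [-1, -0.05, 0, 0, 0, 0, 0], [-0.6, -0.05, 0, 0, 0, 0, 0], [-0.2, 0, 0, 0, 0, 0, 0], [0, 0, 0, 0, 0, 0, 0]]}}

```text
clock: 8.73
tcp_pos: [0.4609, -0.1088, 0.0517]
ee_rot: [0.651, 0.759, 0.007, -0.004]
wrist_force: [0.2, 0.4, -0.5]
width: 0.003
```

```bash
python3 plan.py "-106 27 46 90 0 4"|cut -c1-130
```

```text
now t 8.7333 tray [-108.9   33.9   51.7] phi 90.8 w 0.003 F [ 0.2  0.4 -0.5] j [-0.36  0.03  1.8   0.02  1.32 -0.52]
[[-0.23,0.09,0.19,0.002,-0.005,0.005,0],[-0.23,0.09,0.19,0.002,-0.005,0.005,0],[-0.23,0.1,0.19,0.002,-0.005,0.005,0],[0,0,0,0,0,0,
```

{"name": "jog_arm", "arguments": {"commands": [[-0.25, 0.1, 0, 0.002, -0.005, 0.005, 0], [-0.25, 0.1, 0, 0.002, -0.005, 0.005, 0], [-0.1, 0, 0.1, 0.002, 0, 0.005, 0], [0, 0, 0.35, 0, 0, 0, 0], [0, 0, 0.35, 0, 0, 0, 0], [0, 0, 0.3, 0, 0, 0, 0], [0, 0, 0.2, 0, 0, 0, 0], [0, 0, 0.2, 0, 0, 0, 0], [0, 0, 0.2, 0, 0, 0, 0], [0, 0, 0.2, 0, 0, 0, 0]]}}

```text
clock: 9.57
tcp_pos: [0.4645, -0.115, 0.0359]
ee_rot: [0.657, 0.754, 0.0, -0.002]
wrist_force: [-6.6, 1.7, 17.4]
width: 0.001
```

```bash
python3 plan.py "-106 27 36 90 0 4"|cut -c1-130
```

```text
now t 9.5667 tray [-106.2   27.2   35.9] phi 90.0 w 0.001 F [-6.6  1.7 17.4] j [-0.36  0.06  1.8   0.    1.28 -0.5 ]
[[-0.02,0.02,-0.01,-0.002,-0.003,-0.001,0],[0,0,0,0,0,0,0],[0,0,0,0,0,0,0],[0,0,0,0,0,0,0],[0,0,0,0,0,0,0],[0,0,0,0,0,0,0],[0,0,0,
```

{"name": "jog_arm", "arguments": {"commands": [[0.2, 0, 0.15, 0, 0, 0, 0], [0.3, 0, 0.15, 0, 0, 0, 0], [0.4, 0, 0.15, 0, 0, 0, 0], [0.5, 0, 0.15, 0, 0.005, 0, 0], [0.5, 0, 0.1, 0, 0.005, 0, 0], [0.5, 0, 0.05, 0, 0.005, 0, 0], [0.5, 0, 0.05, 0, 0.005, 0, 0], [0.5, 0, 0.03, 0, 0.005, 0, 0], [0.5, 0, 0.02, 0, 0.005, 0, 0], [0.5, 0, 0, 0, 0.005, 0, 0]]}}

```text
clock: 10.4
tcp_pos: [0.4644, -0.0896, 0.0369]
ee_rot: [0.656, 0.754, 0.0, 0.006]
wrist_force: [-0.5, -5.1, -0.1]
width: -0.002
```

{"name": "jog_arm", "arguments": {"commands": [[0.4, -0.03, 0, 0, 0.005, 0, 0], [0.4, -0.03, 0, 0, 0.005, 0, 0], [0.4, -0.03, 0, 0, 0.005, 0, 0], [0.4, -0.03, 0, 0, 0.005, 0, 0], [0.4, -0.03, 0, 0, 0.005, 0, 0], [0.4, 0, 0, 0, 0.005, 0, 0], [0.4, 0, 0, 0, 0.005, 0, 0], [0.4, 0, 0, 0, 0, 0, 0], [0.4, 0, 0, 0, 0, 0, 0], [0.4, 0, 0, 0, 0, 0, 0]]}}

```text
clock: 11.23
tcp_pos: [0.4607, -0.0645, 0.037]
ee_rot: [0.656, 0.755, 0.001, 0.008]
wrist_force: [2.0, -16.1, -3.6]
width: 0.002
```

```bash
python3 plan.py "-106 27 36 90 0 4"|cut -c1-130
```

```text
now t 11.2333 tray [-103.1   77.8   37. ] phi 90.2 w 0.002 F [  2.  -16.1  -3.6] j [-0.26  0.02  1.85 -0.01  1.26 -0.4 ]
[[-0.39,-0.02,0.01,0.001,0.001,0,0],[-0.39,-0.02,0.01,0.001,0.001,0,0],[-0.39,-0.02,0.01,0.001,0.001,0,0],[-0.39,-0.02,0.01,0.001,
[[-0.39,-0.02,0.01,0.001,0.001,0,0],[-0.39,-0.02,0.01,0.001,0.001,0,0],[-0.39,-0.02,0.01,0.001,0.001,0,0],[0,0,0,0,0,0,0],[0,0,0,0
```

Second hole reached. I'll repeat the return and press.

{"name": "jog_arm", "arguments": {"commands": [[-0.1, 0, -0.5, 0, 0, 0, 0], [0, 0, -0.7, 0, 0, 0, 0], [0, 0, -0.5, 0, 0, 0, 0], [-0.6, -0.05, -0.2, 0, 0, 0, 0], [-1, 0, 0, 0, 0, 0, 0], [-1, 0, 0, 0, 0, 0, 0], [-1, 0, 0, 0, 0, 0, 0], [-0.8, 0, 0, 0, 0, 0, 0], [-0.5, 0, 0, 0, 0, 0, 0], [-0.2, 0, 0, 0, 0, 0, 0]]}}

```text
clock: 12.07
tcp_pos: [0.4648, -0.1155, 0.0554]
ee_rot: [0.655, 0.755, 0.003, 0.002]
wrist_force: [-0.4, -0.1, -0.8]
width: -0.003
```

```bash
python3 plan.py "-106 27 46 90 0 4"|cut -c1-130
```

```text
now t 12.0667 tray [-106.    26.7   55.4] phi 90.2 w -0.003 F [-0.4 -0.1 -0.8] j [-0.36  0.03  1.79  0.    1.31 -0.51]
[[0.01,0,0.31,0.002,0,0.001,0],[0.01,0,0.31,0.002,0,0.001,0],[0.01,0,0.31,0.002,0,0.001,0],[0,0,0,0,0,0,0],[0,0,0,0,0,0,0],[0,0,0,
```

{"name": "jog_arm", "arguments": {"commands": [[0, 0, 0.2, 0, 0, 0, 0], [0, 0, 0.35, 0, 0, 0, 0], [0, 0, 0.35, 0, 0, 0, 0], [0, 0, 0.35, 0, 0, 0, 0], [0, 0, 0.3, 0, 0, 0, 0], [0, 0, 0.2, 0, 0, 0, 0], [0, 0, 0.2, 0, 0, 0, 0], [0, 0, 0.2, 0, 0, 0, 0], [0, 0, 0.2, 0, 0, 0, 0], [0, 0, 0.2, 0, 0, 0, 0]]}}

```text
clock: 12.9
tcp_pos: [0.4652, -0.1165, 0.036]
ee_rot: [0.655, 0.756, 0.002, 0.003]
wrist_force: [-4.7, 0.5, 12.3]
width: 0.002
```

```bash
python3 plan.py "-106 27 36 90 0 4"|cut -c1-130
```

```text
now t 12.9 tray [-105.7   25.7   36. ] phi 90.3 w 0.002 F [-4.7  0.5 12.3] j [-0.36  0.05  1.81  0.    1.27 -0.51]
[[0.13,-0.03,0,0.006,0.002,0.005,0],[0,0,0,0,0,0,0],[0,0,0,0,0,0,0],[0,0,0,0,0,0,0],[0,0,0,0,0,0,0],[0,0,0,0,0,0,0],[0,0,0,0,0,0,0
```

{"name": "jog_arm", "arguments": {"commands": [[0.2, 0, 0.15, 0, 0, 0, 0], [0.3, 0, 0.15, 0, 0, 0, 0], [0.4, 0, 0.15, 0, 0, 0, 0], [0.5, 0, 0.15, 0, 0.005, 0, 0], [0.5, 0, 0.1, 0, 0.005, 0, 0], [0.5, 0, 0.05, 0, 0.005, 0, 0], [0.5, 0, 0.05, 0, 0.005, 0, 0], [0.5, 0, 0.03, 0, 0.005, 0, 0], [0.5, 0, 0.02, 0, 0.005, 0, 0], [0.5, 0, 0, 0, 0.005, 0, 0]]}}

```text
clock: 13.73
tcp_pos: [0.4652, -0.0888, 0.0369]
ee_rot: [0.653, 0.757, 0.003, 0.009]
wrist_force: [0.5, -4.8, 0.1]
width: 0.002
```

{"name": "jog_arm", "arguments": {"commands": [[0.4, -0.03, 0, 0, 0.005, 0, 0], [0.4, -0.03, 0, 0, 0.005, 0, 0], [0.4, -0.03, 0, 0, 0.005, 0, 0], [0.4, -0.03, 0, 0, 0.005, 0, 0], [0.4, -0.03, 0, 0, 0.005, 0, 0], [0.4, 0, 0, 0, 0.005, 0, 0], [0.4, 0, 0, 0, 0.005, 0, 0], [0.4, 0, 0, 0, 0, 0, 0], [0.4, 0, 0, 0, 0, 0, 0], [0.4, 0, 0, 0, 0, 0, 0]]}}

```text
clock: 14.57
tcp_pos: [0.4615, -0.0644, 0.037]
ee_rot: [0.652, 0.758, 0.003, 0.013]
wrist_force: [1.7, -16.2, -3.5]
width: -0.001
```

```bash
python3 plan.py "-106 27 36 90 0 4"|cut -c1-130
```

```text
now t 14.5667 tray [-102.2   77.8   37. ] phi 90.7 w -0.001 F [  1.7 -16.2  -3.5] j [-0.26  0.01  1.85 -0.01  1.25 -0.4 ]
[[-0.39,-0.03,0.01,0.002,0.001,0.001,0],[-0.39,-0.03,0.01,0.002,0.001,0.001,0],[-0.39,-0.03,0.01,0.002,0.001,0.001,0],[-0.39,-0.03
[[-0.39,-0.03,0.01,0.002,0.001,0.001,0],[-0.39,-0.03,0.01,0.002,0.001,0.001,0],[-0.39,-0.03,0.01,0.002,0.001,0.001,0],[0,0,0,0,0,0
```

All four holes are done. Next I'll lift, move toward the loose padlock, and look.

{"name": "jog_arm", "arguments": {"commands": [[-0.1, 0, -0.5, 0, 0, 0, 0], [0, 0, -1, 0, 0, 0, 0], [0, 0, -2, 0, 0, 0, 0], [0, -1, -3, 0, 0, 0, 0.5], [1, -2, -2, 0, 0, 0, 0.7], [2, -2, -1, 0, 0, 0, 1], [3, -2, 0, 0, 0, 0, 1], [3.5, -2, 0, 0, 0, 0, 1], [3.5, -1, 0, 0, 0, 0, 1], [3.5, 0, 0, 0, 0, 0, 1]]}}

```text
clock: 15.4
tcp_pos: [0.3261, 0.0963, 0.1378]
ee_rot: [0.655, 0.756, 0.01, -0.001]
wrist_force: [1.4, -0.4, 0.9]
width: 0.973
```

{"name": "jog_arm", "arguments": {"commands": [[3.5, 0, 0, 0, 0, 0, 1], [3.5, 0, 0, 0, 0, 0, 1], [3.5, 0, 0, 0, 0, 0, 1], [2, 0, 0, 0, 0, 0, 1], [1, 0, 0, 0, 0, 0, 1], [0, 0, 0, 0, 0, 0, 1], [0, 0, 0, 0, 0, 0, 1], [0, 0, 0, 0, 0, 0, 1], [0, 0, 0, 0, 0, 0, 1], [0, 0, 0, 0, 0, 0, 1]]}}

```text
clock: 16.23
tcp_pos: [0.2901, 0.2468, 0.1447]
ee_rot: [0.648, 0.761, 0.012, -0.013]
wrist_force: [0.2, -0.0, 0.6]
width: 0.998
```

```bash
python3 plan.py; cat > look.py <<'E'
import sys; from h import *
n=sys.argv[1];cs_=[cap('top'),cap('scene')]
boxes=[(140,100,360,225),(120,110,380,290)] if len(sys.argv)<3 else eval(sys.argv[2])
ims=[]
for c,(x0,y0,x1,y1) in zip(cs_,boxes):
    i=c['img'][y0:y1,x0:x1];f=min(800/(x1-x0),300/(y1-y0)) ;ims.append(cv2.resize(i,None,fx=f,fy=f,interpolation=cv2.INTER_CUBIC));print(f)
w=max(i.shape[1] for i in ims)
o=np.vstack([cv2.copyMakeBorder(i,0,0,0,w-i.shape[1],cv2.BORDER_CONSTANT) for i in ims])
print(o.shape);cv2.imwrite('pics/'+n,o)
E
python3 look.py c3.png
```

```text
now t 16.2333 tray [-229.4  409.6  144.7] phi 91.3 w 0.998 F [ 0.2 -0.   0.6] j [ 0.53 -0.29  1.88  0.03  1.53  0.37]
2.4
1.6666666666666667
(600, 528, 3)
```

View pics/c3.png

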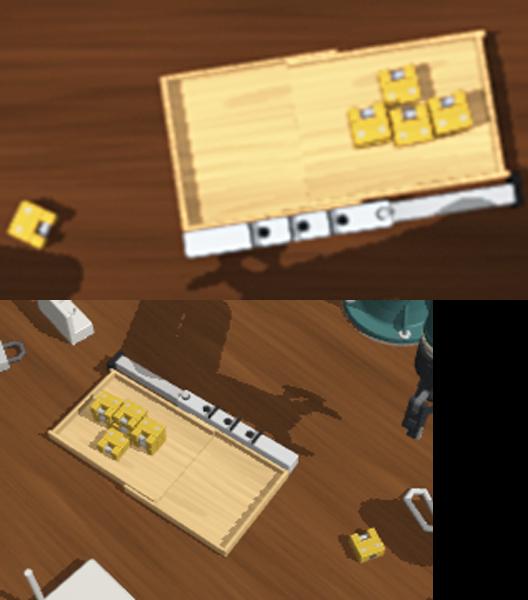

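The rail is out and the pin's bright button shows in the last hole at (385,213). The heap is unchanged, and the loose padlock is at (32,224). Next I'll fit the padlock boxes to the yellow masks in both views.

```bash
cat > locks.py <<'E'
# fit(list of (x,y,yaw_deg,zbottom mm)) tray frame guesses -> refined by silhouette IoU in both views
from h import *; from plan import tw
from scipy.optimize import minimize
p=np.load('tray.npy');K=4
def ymask(c):
    h=cv2.cvtColor(c['img'],cv2.COLOR_BGR2HSV).astype(int)
    return ((h[...,0]>=20)&(h[...,0]<=30)&(h[...,1]>165)&(h[...,2]>90)).astype(np.uint8)
def cub(q,zb):
    a=np.radians(q[2]);c,s=np.cos(a),np.sin(a)
    return np.array([tw([q[0]+c*i-s*j,q[1]+s*i+c*j,z])+[0,0,p[2]] for i in(-21,21) for j in(-21,21) for z in(zb,zb+22)])
def fit(g,cams=None,masks=None,iters=2):
    cams=cams or [cap('top'),cap('scene')]
    zb=[v[3] for v in g];x=np.array([v[:3] for v in g],float)
    ms=masks or [ymask(c) for c in cams]
    big=[cv2.resize(m*255,None,fx=K,fy=K,interpolation=cv2.INTER_LINEAR)>127 for m in ms]
    big=[cv2.morphologyEx(b.astype(np.uint8),cv2.MORPH_CLOSE,np.ones((5*K,5*K))) for b in big]
    rois=[]
    for c in cams:
        uv=np.vstack([proj(c,cub(q,z)) for q,z in zip(x,zb)]);lo=((uv.min(0)-8)*K).astype(int);hi=((uv.max(0)+8)*K).astype(int);rois.append((lo,hi))
    def draw(c,xs,r):
        (lo,hi)=r;im=np.zeros((hi[1]-lo[1],hi[0]-lo[0]),np.uint8)
        for q,z in zip(xs,zb):
            uv=(proj(c,cub(q,z))+.5)*K-.5-lo
            cv2.fillConvexPoly(im,cv2.convexHull((uv*16).round().astype(np.int32)),1,shift=4)
        return im
    def cost(xs):
        t=0
        for c,b,r in zip(cams,big,rois):
            im=draw(c,xs,r);m=b[r[0][1]:r[1][1],r[0][0]:r[1][0]]
            t+=(im^m).sum()/m.sum()
        return t
    for _ in range(iters):
        for k in range(len(x)):
            def f(v): y=x.copy();y[k]=v;return cost(y)+1e-5*abs(v[2]-g[k][2])
            sx=np.array([x[k]]+[x[k]+d for d in np.diag([6,6,12.])])
            r=minimize(f,x[k],method='Nelder-Mead',options=dict(initial_simplex=sx,maxiter=60));x[k]=r.x
    return x,cost(x)
E
cat > run1.py <<'E'
from locks import *
x,c=fit([(-61,427,20,0)]);print('S',x.round(1),c)
x,c=fit([(-10,32,0,12),(-14,-13,0,12),(-9,-61,0,12),(36,-11,0,12),(-10,32,0,34),(-14,-13,0,34),(-9,-61,0,34)],iters=3);print(x.round(1),c)
E
time python3 run1.py
```

```text
S [[-60.2 427.1  56.1]] 0.588754959152246
[[ -7.3  27.1   3. ]
 [ -4.9 -18.2  -0. ]
 [ -6.4 -49.2   2.6]
 [ 30.5 -12.7   4.1]
 [ -7.8  24.8   7.3]
 [-12.1 -13.8   4.1]
 [ -8.2 -57.3   1.4]] 0.3693126380222579
real	0m13.233s
user	0m9.725s
sys	0m0.128s
```

```bash
cat > ov.py <<'E'
import sys; from locks import *
# overlay cuboids and mask contours: ov(cams,list(q,zb),file,boxes)
def ov(cams,qs,fn,boxes,f=4):
    ims=[]
    for c,(x0,y0,x1,y1) in zip(cams,boxes):
        i=cv2.resize(c['img'],None,fx=f,fy=f,interpolation=cv2.INTER_CUBIC)
        m=cv2.resize(ymask(c)*255,None,fx=f,fy=f)>127
        cs,_=cv2.findContours(m.astype(np.uint8),cv2.RETR_EXTERNAL,cv2.CHAIN_APPROX_NONE);cv2.drawContours(i,cs,-1,(255,0,255),1)
        for q,z in qs:
            u=((proj(c,cub(q,z))+.5)*f-.5).round().astype(int)
            for a in range(8):
                for b in range(a):
                    if bin(a^b).count('1')==1: cv2.line(i,tuple(map(int,u[a])),tuple(map(int,u[b])),(255,255,0) if z<20 else (0,0,255),1)
        ims.append(i[y0*f:y1*f,x0*f:x1*f])
    h=max(i.shape[0] for i in ims)
    cv2.imwrite('pics/'+fn,np.hstack([cv2.copyMakeBorder(i,0,h-i.shape[0],0,0,cv2.BORDER_CONSTANT) for i in ims]))
if __name__=='__main__':
    cams=[cap('top'),cap('scene')]
    h=cv2.cvtColor(cams[0]['img'],cv2.COLOR_BGR2HSV)
    for u,v in[(299,135),(290,152),(150,192),(230,150),(300,160),(320,115)]:print(u,v,h[v,u])
    h=cv2.cvtColor(cams[1]['img'],cv2.COLOR_BGR2HSV)
    for u,v in[(182,172),(185,195),(190,200),(210,190),(340,257),(338,262)]:print(u,v,h[v,u])
    ov(cams,[((-10,32,0),34),((-12,-14,4),34),((-9,-59,0),34),((34,-12,3),12),((-60,427,56),0)],'c4.png',[(280,118,345,168),(160,155,225,210)],6)
E
python3 ov.py
```

```text
299 135 [ 25 172 241]
290 152 [ 24 177 241]
150 192 [ 25 172 244]
230 150 [ 22 100 248]
300 160 [ 19 125 234]
320 115 [ 14 152 154]
182 172 [ 23 177 222]
185 195 [ 22 184 136]
190 200 [ 24 177 222]
210 190 [ 23 182 193]
340 257 [ 24 177 216]
338 262 [ 24 178 216]
```

View pics/c4.png

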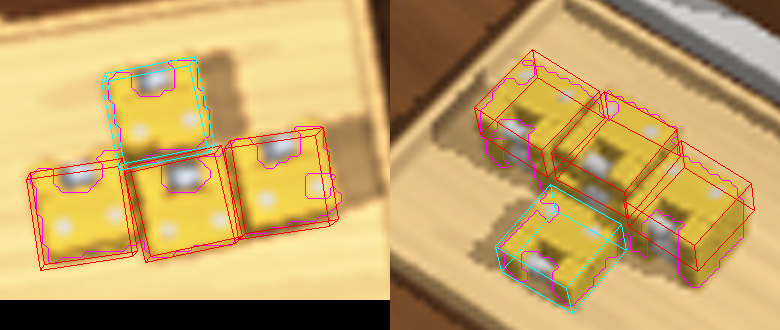

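```bash
python3 - <<'E'
from h import *
i=cap('scene')['img'][155:210,160:227]
cv2.imwrite('pics/c5.png',cv2.resize(i,None,fx=10,fy=10,interpolation=cv2.INTER_LANCZOS4))
E
```

```text
(no output)
```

View pics/c5.png

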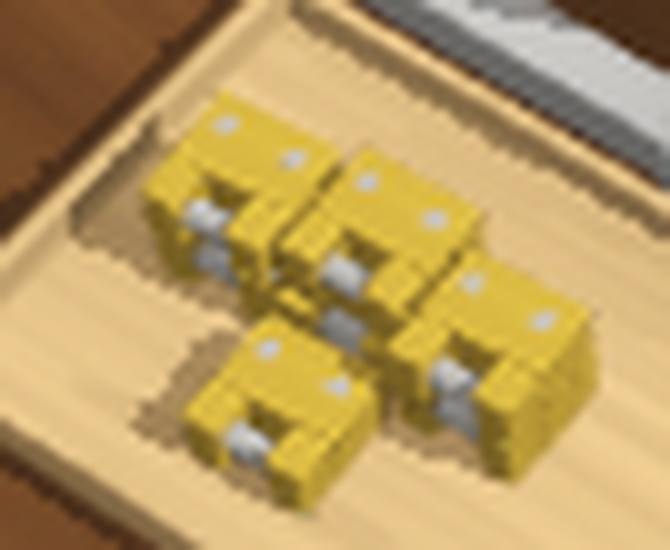

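All three row stacks are doubled, since bolts show at two levels. The rear lock is single, so there are 8 padlocks. Three floor locks can stay; I'll move T×3, L_mid and S. I'll add a taper to the planner and go for S first.

```bash
python3 - <<'E'
s=open('plan.py').read()
s=s.replace("        d=(t-P)/n\n","        D=t-P;w=[.4,.75]+[1]*n+[.7,.35,.12]\n        while len(w)>6 and np.linalg.norm(D)*1e3/(sum(w)-1)<=v[5]: w.pop(2)\n        while np.linalg.norm(rv)/len(w)>.12: w.insert(2,1)\n        n=len(w);w=np.array(w)/sum(w)\n")
s=s.replace("l=Q.inv().apply(d)*100","d=D*w[i];l=Q.inv().apply(d)*100")
open('plan.py','w').write(s)
E
python3 plan.py "-60 427 75 60 0.78 36" "-60 427 5 60 0.78 18"
```

```text
now t 16.6833 tray [-229.2  410.2  144.7] phi 91.4 w 1.001 F [-0.8  0.8  0.6] j [ 0.53 -0.29  1.88  0.03  1.53  0.37]
[[0.08,1.27,0.53,-0.001,-0.004,0.068,0.78],[0.31,2.37,1,-0.001,-0.004,0.068,0.78],[0.64,3.13,1.33,-0.001,-0.004,0.068,0.78],[0.86,3.07,1.33,-0.001,-0.004,0.068,0.78],[1.07,3.01,1.33,-0.001,-0.004,0.068,0.78],[0.9,2.05,0.93,-0.001,-0.004,0.068,0.78],[0.52,0.99,0.46,-0.001,-0.004,0.068,0.78],[0.2,0.33,0.16,-0.001,-0.004,0.068,0.78],[0,0,0.65,0,0,0,0.78],[0,0,1.22,0,0,0,0.78]]
[[0,0,1.62,0,0,0,0.78],[0,0,1.62,0,0,0,0.78],[0,0,1.13,0,0,0,0.78],[0,0,0.57,0,0,0,0.78],[0,0,0.19,0,0,0,0.78],[0,0,0,0,0,0,0.78],[0,0,0,0,0,0,0.78],[0,0,0,0,0,0,0.78],[0,0,0,0,0,0,0.78],[0,0,0,0,0,0,0.78]]
```

{"name": "jog_arm", "arguments": {"commands": [[0.08, 1.27, 0.53, 0, 0, 0.068, 0.78], [0.31, 2.37, 1.0, 0, 0, 0.068, 0.78], [0.64, 3.13, 1.33, 0, 0, 0.068, 0.78], [0.86, 3.07, 1.33, 0, 0, 0.068, 0.78], [1.07, 3.01, 1.33, 0, 0, 0.068, 0.78], [0.9, 2.05, 0.93, 0, 0, 0.068, 0.78], [0.52, 0.99, 0.46, 0, 0, 0.068, 0.78], [0.2, 0.33, 0.16, 0, 0, 0.04, 0.78], [0, 0, 0, 0, 0, 0, 0.78], [0, 0, 0, 0, 0, 0, 0.78]]}}

```text
clock: 17.52
tcp_pos: [0.4645, 0.2901, 0.0714]
ee_rot: [0.827, 0.562, 0.01, -0.016]
wrist_force: [0.7, 0.3, -0.7]
width: 0.781
```

```bash
python3 plan.py "-60 427 5 60 0.78 18"
```

```text
now t 17.5167 tray [-50.7 428.5  71.4] phi 60.4 w 0.781 F [ 0.7  0.3 -0.7] j [0.43 0.16 1.62 0.04 1.35 0.8 ]
[[-0.08,-0.06,0.61,-0.002,-0.005,0.001,0.78],[-0.14,-0.11,1.15,-0.002,-0.005,0.001,0.78],[-0.18,-0.15,1.53,-0.002,-0.005,0.001,0.78],[-0.17,-0.16,1.54,-0.002,-0.005,0.001,0.78],[-0.11,-0.11,1.08,-0.002,-0.005,0.001,0.78],[-0.05,-0.06,0.54,-0.002,-0.005,0.001,0.78],[-0.02,-0.02,0.18,-0.002,-0.005,0.001,0.78],[0,0,0,0,0,0,0.78],[0,0,0,0,0,0,0.78],[0,0,0,0,0,0,0.78]]
```

{"name": "jog_arm", "arguments": {"commands": [[-0.2, -0.1, 0.3, 0, -0.007, 0, 0.78], [-0.25, -0.15, 0.8, 0, -0.007, 0, 0.78], [-0.2, -0.2, 1.4, 0, -0.007, 0, 0.78], [-0.1, -0.15, 1.5, 0, -0.006, 0, 0.78], [0, -0.05, 1.1, 0, -0.006, 0, 0.78], [0, 0, 0.7, 0, -0.003, 0, 0.78], [0, 0, 0.4, 0, 0, 0, 0.78], [0, 0, 0.15, 0, 0, 0, 0.78], [0, 0, 0, 0, 0, 0, 0.78], [0, 0, 0, 0, 0, 0, 0.78]]}}

```text
clock: 18.35
tcp_pos: [0.4503, 0.2859, 0.0024]
ee_rot: [0.826, 0.564, -0.007, -0.005]
wrist_force: [0.1, 0.2, -0.3]
width: 0.782
```

```bash
python3 plan.py "-60 427 4 60 0.78 18"
```

```text
now t 18.35 tray [-65.3 426.4   2.4] phi 60.8 w 0.782 F [ 0.1  0.2 -0.3] j [0.45 0.22 1.69 0.01 1.24 0.82]
[[0.04,0.05,-0.02,-0.003,0.001,0.002,0.78],[0.07,0.1,-0.04,-0.003,0.001,0.002,0.78],[0.09,0.13,-0.05,-0.003,0.001,0.002,0.78],[0.07,0.09,-0.04,-0.003,0.001,0.002,0.78],[0.03,0.05,-0.02,-0.003,0.001,0.002,0.78],[0.01,0.02,-0.01,-0.003,0.001,0.002,0.78],[0,0,0,0,0,0,0.78],[0,0,0,0,0,0,0.78],[0,0,0,0,0,0,0.78],[0,0,0,0,0,0,0.78]]
```

{"name": "jog_arm", "arguments": {"commands": [[0.1, 0.15, 0, 0, 0, 0, 0.78], [0.1, 0.15, 0, 0, 0, 0, 0.3], [0, 0, 0, 0, 0, 0, 0], [0, 0, 0, 0, 0, 0, 0], [0, 0, 0, 0, 0, 0, 0], [0, 0, 0, 0, 0, 0, 0], [0, 0, 0, 0, 0, 0, 0], [0, 0, 0, 0, 0, 0, 0], [0, 0, -0.5, 0, 0, 0, 0], [0, 0, -1, 0, 0, 0, 0]]}}

```text
clock: 19.18
tcp_pos: [0.4542, 0.2862, 0.0175]
ee_rot: [0.826, 0.564, -0.008, -0.005]
wrist_force: [0.4, -0.3, -1.1]
width: 0.482
```

```bash
python3 plan.py "-35 212 75 90 0 36"
```

```text
now t 19.1833 tray [-61.4 426.1  17.5] phi 60.8 w 0.482 F [ 0.4 -0.3 -1.1] j [0.45 0.21 1.67 0.01 1.28 0.82]
[[-1.1,0.8,-0.37,-0.002,0,-0.057,0],[-2.15,1.38,-0.69,-0.002,0,-0.057,0],[-2.97,1.68,-0.92,-0.002,0,-0.057,0],[-3.06,1.51,-0.92,-0.002,0,-0.057,0],[-3.14,1.34,-0.91,-0.002,0,-0.057,0],[-3.21,1.16,-0.91,-0.002,0,-0.057,0],[-2.29,0.69,-0.64,-0.002,0,-0.057,0],[-1.16,0.28,-0.32,-0.002,0,-0.057,0],[-0.4,0.07,-0.11,-0.002,0,-0.057,0],[0,0,0,0,0,0,0]]
```

S is gripped (41 mm wide).

{"name": "jog_arm", "arguments": {"commands": [[-1.1, 0.8, -1, 0, 0, -0.055, 0], [-2.15, 1.38, -1.2, 0, 0, -0.055, 0], [-2.9, 1.6, -1.2, 0, 0, -0.055, 0], [-3, 1.5, -1.0, 0, 0, -0.055, 0], [-3.1, 1.3, -0.6, 0, 0, -0.055, 0], [-3.1, 1.1, -0.3, 0, 0, -0.055, 0], [-2, 0.6, -0.2, 0, 0, -0.055, 0], [-1, 0.2, 0, 0, 0, -0.055, 0], [-0.3, 0, 0, 0, 0, -0.055, 0], [0, 0, 0, 0, 0, 0, 0]]}}

```text
clock: 20.02
tcp_pos: [0.513, 0.0785, 0.0865]
ee_rot: [0.652, 0.758, -0.0, -0.001]
wrist_force: [-0.7, -0.3, -1.5]
width: 0.483
```

```bash
python3 plan.py "-35 212 13 90 0 14"
```

```text
now t 20.0167 tray [-31.6 212.3  86.5] phi 90.8 w 0.483 F [-0.7 -0.3 -1.5] j [ 0.04  0.1   1.65  0.    1.39 -0.11]
[[0,-0.02,0.55,0,0,0.002,0],[0,-0.05,1.04,0,0,0.002,0],[-0.01,-0.06,1.38,0,0,0.002,0],[-0.01,-0.06,1.38,0,0,0.002,0],[-0.01,-0.06,1.38,0,0,0.002,0],[0,-0.04,0.97,0,0,0.002,0],[0,-0.02,0.48,0,0,0.002,0],[0,-0.01,0.17,0,0,0.002,0],[0,0,0,0,0,0,0],[0,0,0,0,0,0,0]]
```

{"name": "jog_arm", "arguments": {"commands": [[0, -0.05, 0.6, 0, 0, 0, 0], [0, -0.1, 1.1, 0, 0, 0, 0], [0, -0.1, 1.4, 0, 0, 0, 0], [0, -0.05, 1.4, 0, 0, 0, 0], [0, -0.05, 1.2, 0, 0, 0, 0], [0, 0, 0.8, 0, 0, 0, 0], [0, 0, 0.45, 0, 0, 0, 0], [0, 0, 0.25, 0, 0, 0, 0], [0, 0, 0.1, 0, 0, 0, 0], [0, 0, 0, 0, 0, 0, 0]]}}

```text
clock: 20.85
tcp_pos: [0.5091, 0.0822, 0.0132]
ee_rot: [0.652, 0.758, 0.0, 0.0]
wrist_force: [0.3, -0.5, -1.3]
width: 0.479
```

{"name": "jog_arm", "arguments": {"commands": [[0, 0, 0, 0, 0, 0, 0], [0, 0, 0, 0, 0, 0, 0.6], [0, 0, 0, 0, 0, 0, 0.6], [0, 0, 0, 0, 0, 0, 0.6], [0, 0, -0.3, 0, 0, 0, 0.6], [0, 0, -0.9, 0, 0, 0, 0.6], [0, 0, -1.8, 0, 0, 0, 0.6], [0, 0, -2, 0, 0, 0, 0.6], [0, 0, -1.2, 0, 0, 0, 0.7], [0, 0, -0.5, 0, 0, 0, 0.7]]}}

```text
clock: 21.68
tcp_pos: [0.5084, 0.0832, 0.0836]
ee_rot: [0.652, 0.758, 0.0, -0.001]
wrist_force: [-0.3, 1.0, 0.0]
width: 0.697
```

```bash
python3 plan.py "-10 32 90 90 0.78 36" "-10 32 35 90 0.78 12"
```

```text
now t 21.6833 tray [-35.6 217.6  83.6] phi 90.7 w 0.697 F [-0.3  1.   0. ] j [ 0.05  0.09  1.67  0.    1.39 -0.1 ]
[[-1.4,0.18,-0.05,0,0,0.002,0.78],[-2.62,0.33,-0.09,0,0,0.002,0.78],[-3.49,0.45,-0.12,0,0,0.002,0.78],[-3.49,0.45,-0.12,0,0,0.002,0.78],[-3.49,0.46,-0.12,0,0,0.002,0.78],[-2.44,0.33,-0.09,0,0,0.002,0.78],[-1.22,0.16,-0.04,0,0,0.002,0.78],[-0.42,0.06,-0.01,0,0,0.002,0.78],[0,0,0.41,0,0,0,0.78],[0,0,0.78,0,0,0,0.78]]
[[0,0,1.03,0,0,0,0.78],[0,0,1.03,0,0,0,0.78],[0,0,1.03,0,0,0,0.78],[0,0,0.72,0,0,0,0.78],[0,0,0.36,0,0,0,0.78],[0,0,0.12,0,0,0,0.78],[0,0,0,0,0,0,0.78],[0,0,0,0,0,0,0.78],[0,0,0,0,0,0,0.78],[0,0,0,0,0,0,0.78]]
```

{"name": "jog_arm", "arguments": {"commands": [[-1.4, 0.2, -0.1, 0, 0, 0, 0.78], [-2.5, 0.33, -0.1, 0, 0, 0, 0.78], [-3.3, 0.43, -0.1, 0, 0, 0, 0.78], [-3.3, 0.43, -0.1, 0, 0, 0, 0.78], [-3.3, 0.43, 0, 0, 0, 0, 0.78], [-2.2, 0.3, 0, 0, 0, 0, 0.78], [-1.1, 0.15, 0, 0, 0, 0, 0.78], [-0.4, 0.05, 0, 0, 0, 0, 0.78], [0, 0, 0, 0, 0, 0, 0.78], [0, 0, 0, 0, 0, 0, 0.78]]}}

```text
clock: 22.52
tcp_pos: [0.5617, -0.0911, 0.0937]
ee_rot: [0.651, 0.759, 0.004, 0.002]
wrist_force: [-1.0, 0.3, 0.1]
width: 0.775
```

```bash
python3 plan.py "-10 32 35 90 0.78 12"
```

```text
now t 22.5167 tray [-6.7 37.7 93.7] phi 90.9 w 0.775 F [-1.   0.3  0.1] j [-0.26  0.19  1.53  0.01  1.41 -0.42]
[[-0.04,-0.03,0.44,0.001,0,0.002,0.78],[-0.08,-0.05,0.83,0.001,0,0.002,0.78],[-0.11,-0.07,1.1,0.001,0,0.002,0.78],[-0.11,-0.07,1.1,0.001,0,0.002,0.78],[-0.11,-0.07,1.1,0.001,0,0.002,0.78],[-0.08,-0.05,0.77,0.001,0,0.002,0.78],[-0.04,-0.02,0.39,0.001,0,0.002,0.78],[-0.01,-0.01,0.13,0.001,0,0.002,0.78],[0,0,0,0,0,0,0.78],[0,0,0,0,0,0,0.78]]
```

Descend, then close and lift.

{"name": "jog_arm", "arguments": {"commands": [[-0.1, -0.05, 0.44, 0, 0, 0.005, 0.78], [-0.12, -0.07, 0.83, 0, 0, 0.005, 0.78], [-0.12, -0.08, 1.1, 0, 0, 0, 0.78], [-0.1, -0.07, 1.1, 0, 0, 0, 0.78], [-0.08, -0.05, 1.0, 0, 0, 0, 0.78], [0, 0, 0.7, 0, 0, 0, 0.78], [0, 0, 0.35, 0, 0, 0, 0.78], [0, 0, 0.1, 0, 0, 0, 0.78], [0, 0, 0, 0, 0, 0, 0.6], [0, 0, 0, 0, 0, 0, 0.2]]}}

```text
clock: 23.35
tcp_pos: [0.5572, -0.09, 0.0288]
ee_rot: [0.652, 0.758, 0.004, -0.001]
wrist_force: [3.0, 0.7, 2.5]
width: 0.51
```

{"name": "jog_arm", "arguments": {"commands": [[0, 0, 0, 0, 0, 0, 0], [0, 0, 0, 0, 0, 0, 0], [0, 0, 0, 0, 0, 0, 0], [0, 0, 0, 0, 0, 0, 0], [0, 0, -0.3, 0, 0, 0, 0], [0, 0, -0.8, 0, 0, 0, 0], [0, 0, -1, 0, 0, 0, 0], [0, 0, -0.7, 0, 0, 0, 0], [0, 0, -0.2, 0, 0, 0, 0], [0, 0, 0, 0, 0, 0, 0]]}}

```text
clock: 24.18
tcp_pos: [0.5575, -0.0908, 0.0637]
ee_rot: [0.652, 0.758, 0.004, 0.0]
wrist_force: [0.5, 0.1, -1.6]
width: 0.484
```

```bash
python3 plan.py "35 205 70 90 0 34"
```

```text
now t 24.1833 tray [-10.8  38.6  63.7] phi 90.7 w 0.484 F [ 0.5  0.1 -1.6] j [-0.27  0.21  1.57  0.01  1.36 -0.42]
[[1.25,0.36,-0.04,0.001,-0.001,0.002,0],[2.34,0.67,-0.07,0.001,-0.001,0.002,0],[3.12,0.89,-0.1,0.001,-0.001,0.002,0],[3.12,0.89,-0.1,0.001,-0.001,0.002,0],[3.12,0.88,-0.11,0.001,-0.001,0.002,0],[2.19,0.61,-0.08,0.001,-0.001,0.002,0],[1.09,0.3,-0.04,0.001,-0.001,0.002,0],[0.38,0.1,-0.01,0.001,-0.001,0.002,0],[0,0,0,0,0,0,0],[0,0,0,0,0,0,0]]
```

{"name": "jog_arm", "arguments": {"commands": [[1.2, 0.36, -0.4, 0, 0, 0, 0], [2.3, 0.65, -0.4, 0, 0, 0, 0], [3.0, 0.85, -0.2, 0, 0, 0, 0], [3.1, 0.85, 0, 0, 0, 0, 0], [3.1, 0.8, 0, 0, 0, 0, 0], [2.1, 0.5, 0, 0, 0, 0, 0], [1.1, 0.3, 0, 0, 0, 0, 0], [0.4, 0.1, 0, 0, 0, 0, 0], [0.1, 0, 0, 0, 0, 0, 0], [0, 0, 0, 0, 0, 0, 0]]}}

```text
clock: 25.02
tcp_pos: [0.5774, 0.0895, 0.0775]
ee_rot: [0.653, 0.757, 0.005, 0.0]
wrist_force: [0.6, -0.5, -0.9]
width: 0.481
```

```bash
python3 plan.py "36 212 8 90 0 14"; python3 look.py c6.png
```

```text
now t 25.0167 tray [ 33.7 214.3  77.5] phi 90.6 w 0.481 F [ 0.6 -0.5 -0.9] j [ 0.05  0.24  1.51  0.01  1.39 -0.1 ]
[[-0.02,0.01,0.52,0.001,-0.001,0.001,0],[-0.04,0.03,0.98,0.001,-0.001,0.001,0],[-0.05,0.04,1.31,0.001,-0.001,0.001,0],[-0.05,0.04,1.31,0.001,-0.001,0.001,0],[-0.05,0.04,1.31,0.001,-0.001,0.001,0],[-0.03,0.03,0.91,0.001,-0.001,0.001,0],[-0.02,0.01,0.46,0.001,-0.001,0.001,0],[-0.01,0.01,0.16,0.001,-0.001,0.001,0],[0,0,0,0,0,0,0],[0,0,0,0,0,0,0]]
2.4
1.6666666666666667
(600, 528, 3)
```

View pics/c6.png

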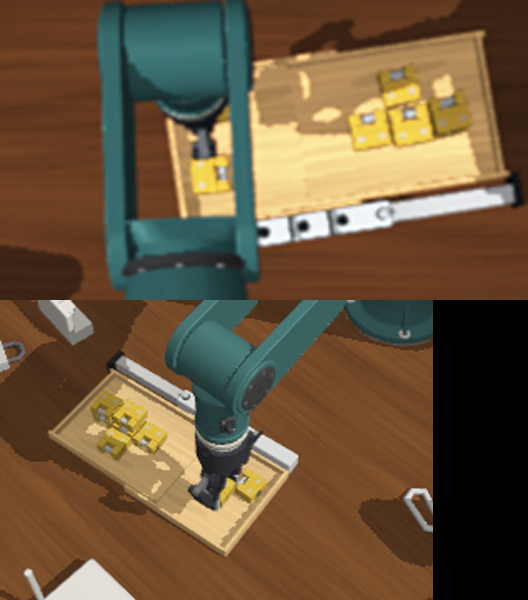

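The lower-left L is still in the heap as a single lock at scene (150,437), and S lies flat near the far end. Only one lock is in the grip, so I'll place it.

{"name": "jog_arm", "arguments": {"commands": [[-0.1, 0.05, 0.5, 0, 0, 0, 0], [-0.1, 0.05, 1, 0, 0, 0, 0], [-0.1, 0.05, 1.3, 0, 0, 0, 0], [0, 0.05, 1.3, 0, 0, 0, 0], [0, 0, 1.2, 0, 0, 0, 0], [0, 0, 0.8, 0, 0, 0, 0], [0, 0, 0.45, 0, 0, 0, 0], [0, 0, 0.2, 0, 0, 0, 0], [0, 0, 0.1, 0, 0, 0, 0], [0, 0, 0, 0, 0, 0, 0]]}}

```text
clock: 25.95
tcp_pos: [0.5825, 0.0773, 0.0071]
ee_rot: [0.658, 0.753, 0.006, 0.002]
wrist_force: [-0.2, 0.7, -2.2]
width: 0.485
```

{"name": "jog_arm", "arguments": {"commands": [[0, 0, 0, 0, 0, 0, 0], [0, 0, 0, 0, 0, 0, 0.6], [0, 0, 0, 0, 0, 0, 0.6], [0, 0, 0, 0, 0, 0, 0.6], [0, 0, -0.3, 0, 0, 0, 0.6], [0, 0, -0.9, 0, 0, 0, 0.6], [0, 0, -1.8, 0, 0, 0, 0.6], [0, 0, -2.2, 0, 0, 0, 0.6], [0, 0, -1.4, 0, 0, 0, 0.7], [0, 0, -0.5, 0, 0, 0, 0.7]]}}

```text
clock: 26.78
tcp_pos: [0.581, 0.076, 0.0811]
ee_rot: [0.659, 0.752, 0.005, 0.001]
wrist_force: [0.4, 0.1, 0.9]
width: 0.702
```

```bash
python3 plan.py "-10 -60 90 90 0.78 37"
```

```text
now t 26.7833 tray [ 35.4 200.5  81.1] phi 89.7 w 0.702 F [0.4 0.1 0.9] j [ 0.03  0.24  1.5   0.01  1.39 -0.1 ]
[[-1.42,-0.24,-0.06,0.001,0,0,0.78],[-2.67,-0.45,-0.11,0.001,0,0,0.78],[-3.56,-0.61,-0.14,0.001,0,0,0.78],[-3.56,-0.61,-0.14,0.001,0,0,0.78],[-3.56,-0.61,-0.13,0.001,0,0,0.78],[-3.56,-0.61,-0.13,0.001,0,0,0.78],[-3.56,-0.61,-0.13,0.001,0,0,0.78],[-2.49,-0.43,-0.09,0.001,0,0,0.78],[-1.25,-0.22,-0.04,0.001,0,0,0.78],[-0.43,-0.07,-0.01,0.001,0,0,0.78]]
```

{"name": "jog_arm", "arguments": {"commands": [[-1.4, -0.24, -0.2, 0, 0, 0, 0.78], [-2.5, -0.43, -0.2, 0, 0, 0, 0.78], [-3.4, -0.58, -0.1, 0, 0, 0, 0.78], [-3.4, -0.58, -0.1, 0, 0, 0, 0.78], [-3.4, -0.58, -0.1, 0, 0, 0, 0.78], [-3.4, -0.58, 0, 0, 0, 0, 0.78], [-3.4, -0.55, 0, 0, 0, 0, 0.78], [-2.3, -0.4, 0, 0, 0, 0, 0.78], [-1.1, -0.2, 0, 0, 0, 0, 0.78], [-0.4, -0.05, 0, 0, 0, 0, 0.78]]}}

```text
clock: 27.62
tcp_pos: [0.5697, -0.1908, 0.0869]
ee_rot: [0.657, 0.754, 0.004, 0.002]
wrist_force: [0.1, 0.9, 0.0]
width: 0.781
```

```bash
python3 plan.py "-9 -60 34 90 0.78 12"
```

```text
now t 27.6167 tray [-12.4 -62.2  86.9] phi 90.0 w 0.781 F [0.1 0.9 0. ] j [-0.42  0.26  1.46  0.01  1.41 -0.56]
[[0.02,0.02,0.4,0.001,0,0,0.78],[0.03,0.04,0.75,0.001,0,0,0.78],[0.04,0.06,0.99,0.001,0,0,0.78],[0.04,0.06,0.99,0.001,0,0,0.78],[0.04,0.06,0.99,0.001,0,0,0.78],[0.03,0.04,0.7,0.001,0,0,0.78],[0.01,0.02,0.35,0.001,0,0,0.78],[0,0.01,0.12,0.001,0,0,0.78],[0,0,0,0,0,0,0.78],[0,0,0,0,0,0,0.78]]
```

{"name": "jog_arm", "arguments": {"commands": [[0.03, 0.05, 0.4, 0, 0, 0, 0.78], [0.04, 0.06, 0.75, 0, 0, 0, 0.78], [0.04, 0.06, 0.95, 0, 0, 0, 0.78], [0.04, 0.06, 0.95, 0, 0, 0, 0.78], [0.03, 0.05, 0.95, 0, 0, 0, 0.78], [0.0, 0.03, 0.65, 0, 0, 0, 0.78], [0, 0, 0.3, 0, 0, 0, 0.78], [0, 0, 0.1, 0, 0, 0, 0.78], [0, 0, 0, 0, 0, 0, 0.6], [0, 0, 0, 0, 0, 0, 0.2]]}}

```text
clock: 28.45
tcp_pos: [0.5717, -0.1803, 0.0271]
ee_rot: [0.654, 0.756, 0.004, -0.002]
wrist_force: [1.3, 0.9, 2.7]
width: 0.508
```

{"name": "jog_arm", "arguments": {"commands": [[0, 0, 0, 0, 0, 0, 0], [0, 0, 0, 0, 0, 0, 0], [0, 0, 0, 0, 0, 0, 0], [0, 0, 0, 0, 0, 0, 0], [0, 0, -0.3, 0, 0, 0, 0], [0, 0, -0.8, 0, 0, 0, 0], [0, 0, -1.5, 0, 0, 0, 0], [0, 0, -1.2, 0, 0, 0, 0], [0, 0, -0.5, 0, 0, 0, 0], [0, 0, -0.1, 0, 0, 0, 0]]}}

```text
clock: 29.28
tcp_pos: [0.57, -0.1807, 0.073]
ee_rot: [0.654, 0.756, 0.003, -0.004]
wrist_force: [0.3, -0.4, -3.2]
width: 0.492
```

```bash
python3 plan.py "-36 148 80 90 0 34"
```

```text
now t 29.2833 tray [-10.7 -52.2  73. ] phi 90.4 w 0.492 F [ 0.3 -0.4 -3.2] j [-0.41  0.28  1.47  0.01  1.4  -0.55]
[[1.27,-0.15,-0.03,0,-0.001,0.001,0],[2.38,-0.29,-0.06,0,-0.001,0.001,0],[3.17,-0.38,-0.08,0,-0.001,0.001,0],[3.17,-0.39,-0.09,0,-0.001,0.001,0],[3.17,-0.39,-0.09,0,-0.001,0.001,0],[3.17,-0.39,-0.1,0,-0.001,0.001,0],[2.22,-0.28,-0.07,0,-0.001,0.001,0],[1.11,-0.14,-0.04,0,-0.001,0.001,0],[0.38,-0.05,-0.01,0,-0.001,0.001,0],[0,0,0,0,0,0,0]]
```

The lift force is 3.2 N, so I may have gripped two locks. I'll check.

```bash
python3 -c "
from h import *
i=cap('scene')['img'][120:230,140:260]
cv2.imwrite('pics/c7.png',cv2.resize(i,None,fx=5,fy=5,interpolation=cv2.INTER_CUBIC))"
```

```text
(no output)
```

View pics/c7.png

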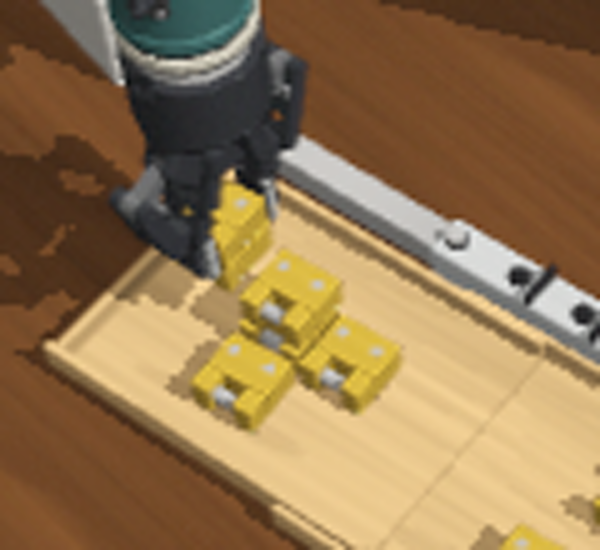

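Two locks came up together, with the seam visible at about (240,235). I'll lower them back, release, raise 8 mm, and regrip the top one only.

{"name": "jog_arm", "arguments": {"commands": [[0, 0, 0.5, 0, 0, 0, 0], [0, 0, 0.9, 0, 0, 0, 0], [0, 0, 1.1, 0, 0, 0, 0], [0, 0, 0.9, 0, 0, 0, 0], [0, 0, 0.6, 0, 0, 0, 0], [0, 0, 0.35, 0, 0, 0, 0], [0, 0, 0.2, 0, 0, 0, 0], [0, 0, 0.1, 0, 0, 0, 0], [0, 0, 0, 0, 0, 0, 0], [0, 0, 0, 0, 0, 0, 0]]}}

```text
clock: 30.17
tcp_pos: [0.5695, -0.1799, 0.0273]
ee_rot: [0.654, 0.756, 0.003, -0.005]
wrist_force: [-1.1, 0.6, 2.4]
width: 0.487
```

```bash
python3 plan.py|cut -c1-150
```

```text
now t 30.1667 tray [-11.  -51.4  27.3] phi 90.4 w 0.487 F [-1.1  0.6  2.4] j [-0.41  0.32  1.52  0.01  1.32 -0.55]
```

{"name": "jog_arm", "arguments": {"commands": [[0, 0, 0, 0, 0, 0, 0.62], [0, 0, 0, 0, 0, 0, 0.62], [0, 0, 0, 0, 0, 0, 0.62], [0, 0, -0.3, 0, 0, 0, 0.62], [-0.2, 0, -0.4, 0, 0, 0, 0.62], [-0.2, 0, -0.2, 0, 0, 0, 0.62], [-0.2, 0, -0.05, 0, 0, 0, 0.62], [0, 0, 0, 0, 0, 0, 0.62], [0, 0, 0, 0, 0, 0, 0.62], [0, 0, 0, 0, 0, 0, 0.62]]}}

```text
clock: 31.0
tcp_pos: [0.5716, -0.1873, 0.0369]
ee_rot: [0.654, 0.756, 0.003, -0.004]
wrist_force: [0.0, 0.3, 0.2]
width: 0.617
```

```bash
python3 plan.py|cut -c1-150
```

```text
now t 31.0 tray [-10.1 -59.   36.9] phi 90.4 w 0.617 F [0.  0.3 0.2] j [-0.42  0.32  1.5   0.01  1.33 -0.56]
```

{"name": "jog_arm", "arguments": {"commands": [[0, 0, 0, 0, 0, 0, 0.3], [0, 0, 0, 0, 0, 0, 0], [0, 0, 0, 0, 0, 0, 0], [0, 0, 0, 0, 0, 0, 0], [0, 0, 0, 0, 0, 0, 0], [0, 0, 0, 0, 0, 0, 0], [0, 0, -0.4, 0, 0, 0, 0], [0, 0, -1, 0, 0, 0, 0], [0, 0, -1.6, 0, 0, 0, 0], [0, 0, -0.7, 0, 0, 0, 0]]}}

```text
clock: 31.83
tcp_pos: [0.5688, -0.1862, 0.072]
ee_rot: [0.654, 0.756, 0.002, -0.008]
wrist_force: [0.6, -0.1, -1.4]
width: 0.481
```

```bash
python3 plan.py "-36 148 80 90 0 34"
```

```text
now t 31.8333 tray [-12.6 -57.6  72. ] phi 90.4 w 0.481 F [ 0.6 -0.1 -1.4] j [-0.42  0.28  1.46  0.01  1.41 -0.56]
[[1.3,-0.14,-0.03,-0.001,-0.002,0.001,0],[2.44,-0.26,-0.06,-0.001,-0.002,0.001,0],[3.26,-0.35,-0.09,-0.001,-0.002,0.001,0],[3.26,-0.35,-0.09,-0.001,-0.002,0.001,0],[3.26,-0.36,-0.1,-0.001,-0.002,0.001,0],[3.25,-0.36,-0.1,-0.001,-0.002,0.001,0],[2.28,-0.25,-0.08,-0.001,-0.002,0.001,0],[1.14,-0.13,-0.04,-0.001,-0.002,0.001,0],[0.39,-0.04,-0.01,-0.001,-0.002,0.001,0],[0,0,0,0,0,0,0]]
```

{"name": "jog_arm", "arguments": {"commands": [[1.2, -0.14, -0.6, 0, 0, 0, 0], [2.3, -0.26, -0.5, 0, 0, 0, 0], [3.1, -0.34, -0.2, 0, 0, 0, 0], [3.1, -0.34, 0, 0, 0, 0, 0], [3.1, -0.34, 0, 0, 0, 0, 0], [3.1, -0.34, 0, 0, 0, 0, 0], [2.2, -0.25, 0, 0, 0, 0, 0], [1.1, -0.1, 0, 0, 0, 0, 0], [0.4, -0.04, 0, 0, 0, 0, 0], [0, 0, 0, 0, 0, 0, 0]]}}

```text
clock: 32.67
tcp_pos: [0.5158, 0.0163, 0.0934]
ee_rot: [0.655, 0.756, 0.004, -0.006]
wrist_force: [1.4, -0.4, -0.8]
width: 0.479
```

```bash
python3 plan.py "-36 149 14 90 0 14"
```

```text
now t 32.6667 tray [-37.4 150.3  93.4] phi 90.3 w 0.479 F [ 1.4 -0.4 -0.8] j [-0.09  0.08  1.65  0.01  1.41 -0.23]
[[-0.02,0.01,0.5,0,-0.002,0.001,0],[-0.03,0.02,0.94,0,-0.002,0.001,0],[-0.03,0.02,1.26,0,-0.002,0.001,0],[-0.03,0.02,1.26,0,-0.002,0.001,0],[-0.03,0.02,1.26,0,-0.002,0.001,0],[-0.03,0.02,1.26,0,-0.002,0.001,0],[-0.02,0.02,0.88,0,-0.002,0.001,0],[-0.01,0.01,0.44,0,-0.002,0.001,0],[0,0,0.15,0,-0.002,0.001,0],[0,0,0,0,0,0,0]]
```

{"name": "jog_arm", "arguments": {"commands": [[0, 0, 0.5, 0, 0, 0, 0], [0, 0, 0.95, 0, 0, 0, 0], [0, 0, 1.25, 0, 0, 0, 0], [0, 0, 1.25, 0, 0, 0, 0], [0, 0, 1.25, 0, 0, 0, 0], [0, 0, 1.2, 0, 0, 0, 0], [0, 0, 0.85, 0, 0, 0, 0], [0, 0, 0.4, 0, 0, 0, 0], [0, 0, 0.2, 0, 0, 0, 0], [0, 0, 0, 0, 0, 0, 0]]}}

```text
clock: 33.5
tcp_pos: [0.5193, 0.0064, 0.0121]
ee_rot: [0.66, 0.752, 0.003, -0.004]
wrist_force: [0.3, -0.5, -1.0]
width: 0.476
```

{"name": "jog_arm", "arguments": {"commands": [[0, 0, 0, 0, 0, 0, 0], [0, 0, 0, 0, 0, 0, 0.6], [0, 0, 0, 0, 0, 0, 0.6], [0, 0, 0, 0, 0, 0, 0.6], [0, 0, -0.3, 0, 0, 0, 0.6], [0, 0, -0.9, 0, 0, 0, 0.6], [0, 0, -1.8, 0, 0, 0, 0.6], [0, 0, -2.2, 0, 0, 0, 0.6], [0, 0, -1.4, 0, 0, 0, 0.62], [0, 0, -0.5, 0, 0, 0, 0.62]]}}

```text
clock: 34.33
tcp_pos: [0.5191, 0.004, 0.0858]
ee_rot: [0.661, 0.751, 0.002, -0.005]
wrist_force: [-0.4, 0.1, 0.3]
width: 0.619
```

```bash
python3 plan.py "-13 -14 90 90 0.6 34"; python3 look.py c8.png "[(200,100,360,205),(140,130,270,230)]"
```

```text
now t 34.3333 tray [-35.8 137.7  85.8] phi 89.4 w 0.619 F [-0.4  0.1  0.3] j [-0.11  0.1   1.65  0.01  1.4  -0.24]
[[-1.14,0.18,-0.04,0,-0.001,-0.001,0.6],[-2.14,0.34,-0.08,0,-0.001,-0.001,0.6],[-2.85,0.45,-0.1,0,-0.001,-0.001,0.6],[-2.85,0.45,-0.1,0,-0.001,-0.001,0.6],[-2.85,0.44,-0.09,0,-0.001,-0.001,0.6],[-2,0.31,-0.06,0,-0.001,-0.001,0.6],[-1,0.15,-0.03,0,-0.001,-0.001,0.6],[-0.34,0.05,-0.01,0,-0.001,-0.001,0.6],[0,0,0,0,0,0,0.6],[0,0,0,0,0,0,0.6]]
2.857142857142857
3.0
(600, 457, 3)
```

View pics/c8.png

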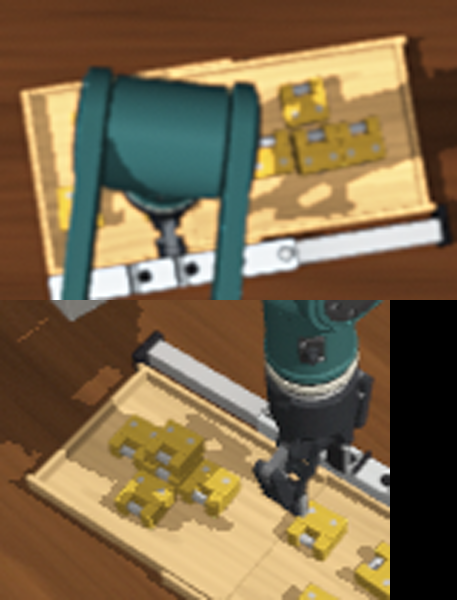

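The heap shows T_mid on L_mid with single locks around it. The newly placed lock lies flat at scene (318,530). Next is T_mid.

{"name": "jog_arm", "arguments": {"commands": [[-1.1, 0.18, -0.1, 0, 0, 0, 0.65], [-2, 0.33, -0.1, 0, 0, 0, 0.65], [-2.7, 0.43, -0.1, 0, 0, 0, 0.65], [-2.7, 0.43, -0.1, 0, 0, 0, 0.65], [-2.7, 0.43, 0, 0, 0, 0, 0.65], [-1.9, 0.28, 0, 0, 0, 0, 0.65], [-0.9, 0.13, 0, 0, 0, 0, 0.65], [-0.3, 0.05, 0, 0, 0, 0, 0.65], [0, 0, 0, 0, 0, 0, 0.65], [0, 0, 0, 0, 0, 0, 0.65]]}}

```text
clock: 35.27
tcp_pos: [0.5557, -0.1431, 0.076]
ee_rot: [0.66, 0.751, -0.002, -0.013]
wrist_force: [-0.1, 0.8, 0.2]
width: 0.652
```

```bash
python3 plan.py "-13 -14 37 90 0.68 12"
```

```text
now t 35.2667 tray [-19.7 -13.1  76. ] phi 89.5 w 0.652 F [-0.1  0.8  0.2] j [-0.35  0.24  1.51  0.    1.42 -0.48]
[[-0.02,0.09,0.47,-0.003,-0.003,-0.001,0.68],[-0.03,0.17,0.88,-0.003,-0.003,-0.001,0.68],[-0.04,0.22,1.17,-0.003,-0.003,-0.001,0.68],[-0.03,0.15,0.82,-0.003,-0.003,-0.001,0.68],[-0.01,0.07,0.41,-0.003,-0.003,-0.001,0.68],[0,0.02,0.14,-0.003,-0.003,-0.001,0.68],[0,0,0,0,0,0,0.68],[0,0,0,0,0,0,0.68],[0,0,0,0,0,0,0.68],[0,0,0,0,0,0,0.68]]
```

{"name": "jog_arm", "arguments": {"commands": [[0, 0.2, 0, -0.003, -0.005, 0, 0.68], [0, 0.25, 0.1, -0.003, -0.005, 0, 0.68], [0, 0.1, 0.4, -0.003, -0.005, 0, 0.68], [0, 0, 0.8, 0, -0.003, 0, 0.68], [0, 0, 0.9, 0, 0, 0, 0.68], [0, 0, 0.7, 0, 0, 0, 0.68], [0, 0, 0.4, 0, 0, 0, 0.68], [0, 0, 0.15, 0, 0, 0, 0.68], [0, 0, 0, 0, 0, 0, 0.68], [0, 0, 0, 0, 0, 0, 0.68]]}}

```text
clock: 36.1
tcp_pos: [0.5593, -0.1363, 0.036]
ee_rot: [0.657, 0.754, -0.005, -0.005]
wrist_force: [0.2, 0.8, 0.5]
width: 0.68
```

```bash
python3 plan.py "-13 -14 38 90 0.68 12"|cut -c1-150
```

```text
now t 36.1 tray [-15.2  -6.8  36. ] phi 90.0 w 0.68 F [0.2 0.8 0.5] j [-0.33  0.27  1.56 -0.01  1.33 -0.47]
[[-0.09,0.03,-0.02,-0.002,0,0,0.68],[-0.16,0.05,-0.05,-0.002,0,0,0.68],[-0.22,0.07,-0.06,-0.002,0,0,0.68],[-0.15,0.05,-0.04,-0.002,0,0,0.68],[-0.08,0.
```

{"name": "jog_arm", "arguments": {"commands": [[-0.25, 0.05, -0.1, 0, 0, 0, 0.68], [-0.25, 0.05, 0, 0, 0, 0, 0.6], [-0.1, 0, 0, 0, 0, 0, 0.3], [0, 0, 0, 0, 0, 0, 0], [0, 0, 0, 0, 0, 0, 0], [0, 0, 0, 0, 0, 0, 0], [0, 0, 0, 0, 0, 0, 0], [0, 0, -0.4, 0, 0, 0, 0], [0, 0, -1, 0, 0, 0, 0], [0, 0, -1.5, 0, 0, 0, 0]]}}

```text
clock: 36.93
tcp_pos: [0.5588, -0.1424, 0.0638]
ee_rot: [0.657, 0.753, -0.007, -0.009]
wrist_force: [-1.3, -0.3, -1.5]
width: 0.476
```

```bash
python3 plan.py "36 90 80 90 0 34"
```

```text
now t 36.9333 tray [-16.5 -12.8  63.8] phi 89.9 w 0.476 F [-1.3 -0.3 -1.5] j [-0.34  0.25  1.52 -0.01  1.39 -0.48]
[[0.95,0.48,-0.16,-0.003,-0.001,0,0],[1.79,0.9,-0.29,-0.003,-0.001,0,0],[2.38,1.21,-0.39,-0.003,-0.001,0,0],[2.38,1.21,-0.39,-0.003,-0.001,0,0],[1.67,0.85,-0.27,-0.003,-0.001,0,0],[0.83,0.42,-0.13,-0.003,-0.001,0,0],[0.29,0.15,-0.05,-0.003,-0.001,0,0],[0,0,0,0,0,0,0],[0,0,0,0,0,0,0],[0,0,0,0,0,0,0]]
```

{"name": "jog_arm", "arguments": {"commands": [[0.95, 0.48, -0.5, -0.003, 0, 0, 0], [1.8, 0.9, -0.5, -0.003, 0, 0, 0], [2.35, 1.15, -0.2, -0.003, 0, 0, 0], [2.35, 1.15, 0, -0.003, 0, 0, 0], [1.6, 0.8, 0, -0.003, 0, 0, 0], [0.8, 0.4, 0, -0.003, 0, 0, 0], [0.3, 0.15, 0, 0, 0, 0, 0], [0, 0, 0, 0, 0, 0, 0], [0, 0, 0, 0, 0, 0, 0], [0, 0, 0, 0, 0, 0, 0]]}}

```text
clock: 37.77
tcp_pos: [0.6009, -0.0287, 0.085]
ee_rot: [0.658, 0.753, 0.004, 0.003]
wrist_force: [0.3, 0.4, -0.8]
width: 0.472
```

```bash
python3 plan.py "36 86 17 90 0 14"
```

```text
now t 37.7667 tray [40.8 94.1 85. ] phi 89.8 w 0.472 F [ 0.3  0.4 -0.8] j [-0.14  0.26  1.46  0.    1.41 -0.28]
[[-0.06,-0.04,0.51,0.001,0,0,0],[-0.11,-0.08,0.96,0.001,0,0,0],[-0.15,-0.1,1.28,0.001,0,0,0],[-0.15,-0.1,1.28,0.001,0,0,0],[-0.15,-0.1,1.28,0.001,0,0,0],[-0.11,-0.07,0.89,0.001,0,0,0],[-0.05,-0.03,0.45,0.001,0,0,0],[-0.02,-0.01,0.15,0.001,0,0,0],[0,0,0,0,0,0,0],[0,0,0,0,0,0,0]]
```

{"name": "jog_arm", "arguments": {"commands": [[-0.1, -0.1, 0.5, 0, 0, 0, 0], [-0.1, -0.15, 0.95, 0, 0, 0, 0], [-0.1, -0.15, 1.25, 0, 0, 0, 0], [-0.05, -0.1, 1.25, 0, 0, 0, 0], [0, 0, 1.25, 0, 0, 0, 0], [0, 0, 0.8, 0, 0, 0, 0], [0, 0, 0.4, 0, 0, 0, 0], [0, 0, 0.15, 0, 0, 0, 0], [0, 0, 0, 0, 0, 0, 0], [0, 0, 0, 0, 0, 0, 0]]}}

```text
clock: 38.6
tcp_pos: [0.596, -0.0403, 0.0171]
ee_rot: [0.662, 0.75, 0.004, 0.004]
wrist_force: [-0.2, -1.1, -2.1]
width: 0.473
```

{"name": "jog_arm", "arguments": {"commands": [[0, 0, 0, 0, 0, 0, 0], [0, 0, 0, 0, 0, 0, 0.6], [0, 0, 0, 0, 0, 0, 0.6], [0, 0, 0, 0, 0, 0, 0.6], [0, 0, -0.3, 0, 0, 0, 0.6], [0, 0, -0.9, 0, 0, 0, 0.6], [0, 0, -1.8, 0, 0, 0, 0.6], [0, 0, -2.2, 0, 0, 0, 0.6], [0, -1, -1.4, 0, 0, 0, 0.62], [0, -2, -0.8, 0, 0, 0, 0.62]]}}

```text
clock: 39.43
tcp_pos: [0.5662, -0.0444, 0.0937]
ee_rot: [0.662, 0.75, 0.003, 0.004]
wrist_force: [-0.6, 0.6, 0.5]
width: 0.62
```

{"name": "jog_arm", "arguments": {"commands": [[0, -3, 0, 0, 0, 0, 0.62], [0, -3.5, 0, 0, 0, 0, 0.62], [0, -3.5, 0, 0, 0, 0, 0.62], [0, -3.5, 0, 0, 0, 0, 0.62], [0, -3, 0, 0, 0, 0, 0.62], [0, -2, 0, 0, 0, 0, 0.62], [0, -1, 0, 0, 0, 0, 0.62], [0, -0.4, 0, 0, 0, 0, 0.62], [0, 0, 0, 0, 0, 0, 0.62], [0, 0, 0, 0, 0, 0, 0.62]]}}

```text
clock: 40.27
tcp_pos: [0.3642, -0.0709, 0.1029]
ee_rot: [0.661, 0.75, 0.008, 0.016]
wrist_force: [-0.1, -0.6, -0.3]
width: 0.614
```

```bash
python3 plan.py; cat > run2.py <<'E'
from locks import *; from ov import ov
cams=[cap('top'),cap('scene')]
np.save('x2.npy',0)
g=[(-36,216,0,8),(35,195,0,8),(-36,140,0,8),(36,84,0,12),(-10,32,0,12),(-14,-13,0,12),(-9,-60,0,12),(35,-12,3,12)]
x,c=fit(g,cams);print(x.round(1),c)
from scipy.spatial.distance import pdist,squareform
d=squareform(pdist(x[:,:2]));print(d.round(0))
ov(cams,[(q,v[3]) for q,v in zip(x,g)],'c9.png',[(195,105,355,205),(140,135,280,285)],2.6) if 0 else ov(cams,[(q,v[3]) for q,v in zip(x,g)],'c9.png',[(205,110,345,205),(150,150,270,275)],3)
E
python3 run2.py
```

```text
now t 40.2667 tray [-199.5   84.7  102.9] phi 89.3 w 0.614 F [-0.1 -0.6 -0.3] j [-0.35 -0.3   1.98  0.    1.43 -0.48]
[[-34.  215.8  -1.4]
 [ 37.4 189.8   3.1]
 [-34.8 136.3   4.2]
 [ 32.   79.1   1.4]
 [ -9.2  26.6   1. ]
 [ -7.9 -15.7   3.1]
 [ -9.7 -57.7  -3.1]
 [ 30.6 -12.7   4. ]] 0.6069896394253738
[[  0.  76.  79. 152. 191. 233. 275. 237.]
 [ 76.   0.  90. 111. 170. 210. 252. 203.]
 [ 79.  90.   0.  88. 113. 154. 196. 163.]
 [152. 111.  88.   0.  67. 103. 143.  92.]
 [191. 170. 113.  67.   0.  42.  84.  56.]
 [233. 210. 154. 103.  42.   0.  42.  39.]
 [275. 252. 196. 143.  84.  42.   0.  60.]
 [237. 203. 163.  92.  56.  39.  60.   0.]]
```

View pics/c9.png

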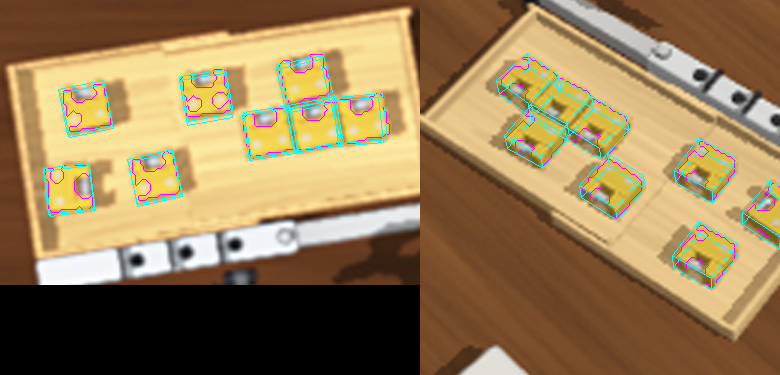

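The overlay fits every lock. The five placed locks are well spaced, and the remaining ones lie tight in a row at (265,135), (313,127) and (362,120), with one above at (303,78). I'll move L_left to (-38,77), L_right to (-36,-78) and L_mid to (-38,5).

```bash
python3 plan.py "-9 28 75 90 0.66 34"
```

```text
now t 40.3667 tray [-199.2   84.7  102.7] phi 89.3 w 0.619 F [0.1 1.  0.5] j [-0.35 -0.29  1.97  0.    1.43 -0.48]
[[-0.34,1.2,0.22,0.004,0.001,-0.001,0.66],[-0.65,2.25,0.4,0.004,0.001,-0.001,0.66],[-0.86,3,0.52,0.004,0.001,-0.001,0.66],[-0.87,3.01,0.51,0.004,0.001,-0.001,0.66],[-0.87,3.01,0.5,0.004,0.001,-0.001,0.66],[-0.88,3.01,0.49,0.004,0.001,-0.001,0.66],[-0.62,2.11,0.33,0.004,0.001,-0.001,0.66],[-0.31,1.05,0.16,0.004,0.001,-0.001,0.66],[-0.11,0.36,0.05,0.004,0.001,-0.001,0.66],[0,0,0,0,0,0,0.66]]
```

{"name": "jog_arm", "arguments": {"commands": [[-0.35, 1.15, 0.1, 0.004, 0, 0, 0.66], [-0.65, 2.15, 0.3, 0.004, 0, 0, 0.66], [-0.85, 2.9, 0.45, 0.004, 0, 0, 0.66], [-0.85, 2.9, 0.45, 0.004, 0, 0, 0.66], [-0.85, 2.9, 0.45, 0.004, 0, 0, 0.66], [-0.85, 2.9, 0.4, 0.004, 0, 0, 0.66], [-0.5, 2, 0.2, 0.004, 0, 0, 0.66], [-0.25, 1, 0.1, 0.004, 0, 0, 0.66], [-0.1, 0.35, 0, 0.004, 0, 0, 0.66], [0, 0, 0, 0, 0, 0, 0.66]]}}

```text
clock: 41.2
tcp_pos: [0.57, -0.0993, 0.0763]
ee_rot: [0.659, 0.752, -0.006, 0.002]
wrist_force: [0.3, -0.1, -0.0]
width: 0.658
```

```bash
python3 plan.py "-9 30 14 90 0.66 14"
```

```text
now t 41.2 tray [ 0.4 28.4 76.3] phi 89.6 w 0.658 F [ 0.3 -0.1 -0. ] j [-0.26  0.23  1.52 -0.01  1.39 -0.39]
[[0.02,-0.07,0.47,-0.001,0.001,-0.001,0.66],[0.03,-0.13,0.88,-0.001,0.001,-0.001,0.66],[0.04,-0.17,1.17,-0.001,0.001,-0.001,0.66],[0.04,-0.17,1.17,-0.001,0.001,-0.001,0.66],[0.04,-0.17,1.17,-0.001,0.001,-0.001,0.66],[0.02,-0.12,0.82,-0.001,0.001,-0.001,0.66],[0.01,-0.06,0.41,-0.001,0.001,-0.001,0.66],[0,-0.02,0.14,-0.001,0.001,-0.001,0.66],[0,0,0,0,0,0,0.66],[0,0,0,0,0,0,0.66]]
```

{"name": "jog_arm", "arguments": {"commands": [[0.05, -0.25, 0.2, 0, 0, 0, 0.7], [0.05, -0.3, 0.5, 0, 0, 0, 0.7], [0.05, -0.25, 0.8, 0, 0, 0, 0.7], [0.05, -0.1, 1.1, 0, 0, 0, 0.7], [0.05, 0, 1.2, 0, 0, 0, 0.7], [0.02, 0, 1, 0, 0, 0, 0.7], [0, 0, 0.7, 0, 0, 0, 0.7], [0, 0, 0.4, 0, 0, 0, 0.7], [0, 0, 0.15, 0, 0, 0, 0.7], [0, 0, 0, 0, 0, 0, 0.7]]}}

```text
clock: 42.03
tcp_pos: [0.5531, -0.097, 0.0085]
ee_rot: [0.659, 0.752, -0.007, -0.001]
wrist_force: [-0.8, -0.2, -0.1]
width: 0.698
```

```bash
python3 plan.py "-9 29 14 90 0.66 14"|cut -c1-150
```

```text
now t 42.0333 tray [-15.9  33.    8.5] phi 89.6 w 0.698 F [-0.8 -0.2 -0.1] j [-0.27  0.27  1.62 -0.01  1.26 -0.39]
[[-0.05,0.08,-0.07,-0.002,0.001,-0.001,0.66],[-0.09,0.16,-0.13,-0.002,0.001,-0.001,0.66],[-0.12,0.21,-0.17,-0.002,0.001,-0.001,0.66],[-0.08,0.15,-0.12
```

{"name": "jog_arm", "arguments": {"commands": [[-0.1, 0.15, -0.2, 0, 0, 0, 0.7], [-0.1, 0.2, -0.2, 0, 0, 0, 0.7], [0, 0.1, -0.1, 0, 0, 0, 0.5], [0, 0, 0, 0, 0, 0, 0.2], [0, 0, 0, 0, 0, 0, 0], [0, 0, 0, 0, 0, 0, 0], [0, 0, 0, 0, 0, 0, 0], [0, 0, 0, 0, 0, 0, 0], [0, 0, 0, 0, 0, 0, 0], [0, 0, -0.2, 0, 0, 0, 0]]}}

```text
clock: 42.87
tcp_pos: [0.5598, -0.0988, 0.0176]
ee_rot: [0.659, 0.752, -0.007, 0.001]
wrist_force: [-0.6, 0.6, -1.8]
width: 0.479
```

```bash
python3 plan.py "-38 80 60 90 0 24"
```

```text
now t 42.8667 tray [-9.6 30.3 17.6] phi 89.6 w 0.479 F [-0.6  0.6 -1.8] j [-0.27  0.27  1.6  -0.01  1.28 -0.39]
[[0.59,-0.35,-0.51,-0.002,0.002,-0.001,0],[1.11,-0.66,-0.96,-0.002,0.002,-0.001,0],[1.48,-0.87,-1.28,-0.002,0.002,-0.001,0],[1.04,-0.61,-0.9,-0.002,0.002,-0.001,0],[0.52,-0.3,-0.45,-0.002,0.002,-0.001,0],[0.18,-0.1,-0.15,-0.002,0.002,-0.001,0],[0,0,0,0,0,0,0],[0,0,0,0,0,0,0],[0,0,0,0,0,0,0],[0,0,0,0,0,0,0]]
```

{"name": "jog_arm", "arguments": {"commands": [[0, 0, -0.8, 0, 0, 0, 0], [0.5, -0.3, -1, 0, 0, 0, 0], [1.1, -0.65, -0.7, 0, 0, 0, 0], [1.4, -0.85, -0.2, 0, 0, 0, 0], [1.0, -0.6, 0, 0, 0, 0, 0], [0.5, -0.3, 0, 0, 0, 0, 0], [0.2, -0.1, 0, 0, 0, 0, 0], [0, 0, 0, 0, 0, 0, 0], [0, 0, 0, 0, 0, 0, 0], [0, 0, 0, 0, 0, 0, 0]]}}

```text
clock: 43.7
tcp_pos: [0.5254, -0.0532, 0.0508]
ee_rot: [0.659, 0.752, -0.005, 0.003]
wrist_force: [1.0, 0.2, -1.6]
width: 0.479
```

```bash
python3 plan.py "-38 79 17 90 0 12"|cut -c1-400
```

```text
now t 43.7 tray [-37.4  80.2  50.8] phi 89.6 w 0.479 F [ 1.   0.2 -1.6] j [-0.2   0.15  1.67 -0.01  1.32 -0.33]
[[-0.01,0,0.41,-0.001,0.002,-0.001,0],[-0.02,-0.01,0.76,-0.001,0.002,-0.001,0],[-0.03,-0.01,1.02,-0.001,0.002,-0.001,0],[-0.02,-0.01,0.71,-0.001,0.002,-0.001,0],[-0.01,-0.01,0.36,-0.001,0.002,-0.001,0],[0,0,0.12,-0.001,0.002,-0.001,0],[0,0,0,0,0,0,0],[0,0,0,0,0,0,0],[0,0,0,0,0,0,0],[0,0,0,0,0,0,0]]
```

{"name": "jog_arm", "arguments": {"commands": [[0, 0, 0.4, 0, 0, 0, 0], [0, 0, 0.75, 0, 0, 0, 0], [0, 0, 1.0, 0, 0, 0, 0], [0, 0, 0.7, 0, 0, 0, 0], [0, 0, 0.35, 0, 0, 0, 0], [0, 0, 0.1, 0, 0, 0, 0], [0, 0, 0, 0, 0, 0, 0], [0, 0, 0, 0, 0, 0, 0.6], [0, 0, 0, 0, 0, 0, 0.6], [0, 0, 0, 0, 0, 0, 0.6]]}}

```text
clock: 44.53
tcp_pos: [0.527, -0.0556, 0.0152]
ee_rot: [0.66, 0.751, -0.006, 0.003]
wrist_force: [-0.2, 0.6, 0.7]
width: 0.599
```

{"name": "jog_arm", "arguments": {"commands": [[0, 0, -0.3, 0, 0, 0, 0.6], [0, 0, -0.9, 0, 0, 0, 0.6], [0, 0, -1.6, 0, 0, 0, 0.6], [0, 0, -1.6, 0, 0, 0, 0.65], [-1, 0.1, -0.9, 0, 0, 0, 0.7], [-2, 0.4, -0.4, 0, 0, 0, 0.7], [-2.7, 0.6, 0, 0, 0, 0, 0.7], [-2.7, 0.6, 0, 0, 0, 0, 0.7], [-2.4, 0.5, 0, 0, 0, 0, 0.7], [-1.4, 0.3, 0, 0, 0, 0, 0.7]]}}

```text
clock: 45.37
tcp_pos: [0.5697, -0.1773, 0.0811]
ee_rot: [0.658, 0.753, -0.005, 0.005]
wrist_force: [0.7, 1.1, 0.3]
width: 0.697
```

{"name": "jog_arm", "arguments": {"commands": [[-0.6, 0.1, 0, 0, 0, 0, 0.7], [-0.2, 0, 0, 0, 0, 0, 0.7], [0, 0, 0, 0, 0, 0, 0.7], [0, 0, 0, 0, 0, 0, 0.7], [0, 0, 0, 0, 0, 0, 0.7], [0, 0, 0, 0, 0, 0, 0.7], [0, 0, 0, 0, 0, 0, 0.7], [0, 0, 0, 0, 0, 0, 0.7], [0, 0, 0, 0, 0, 0, 0.7], [0, 0, 0, 0, 0, 0, 0.7]]}}

```text
clock: 46.2
tcp_pos: [0.5715, -0.1862, 0.0823]
ee_rot: [0.658, 0.753, -0.005, 0.005]
wrist_force: [-0.7, 0.2, 0.9]
width: 0.696
```

```bash
python3 plan.py "-10 -59 13 90 0.7 14"
```

```text
now t 46.2 tray [-10.  -57.9  82.3] phi 89.9 w 0.696 F [-0.7  0.2  0.9] j [-0.4   0.27  1.46 -0.01  1.41 -0.54]
[[0,0,0.52,0,0.002,0,0.7],[0,0,0.98,0,0.002,0,0.7],[-0.01,0,1.3,0,0.002,0,0.7],[-0.01,0,1.3,0,0.002,0,0.7],[-0.01,0,1.3,0,0.002,0,0.7],[-0.01,0,0.91,0,0.002,0,0.7],[-0.01,0,0.46,0,0.002,0,0.7],[0,0,0.16,0,0.002,0,0.7],[0,0,0,0,0,0,0.7],[0,0,0,0,0,0,0.7]]
```

{"name": "jog_arm", "arguments": {"commands": [[-0.05, 0, 0.5, 0, 0, 0, 0.7], [-0.1, 0, 0.95, 0, 0, 0, 0.7], [-0.1, 0, 1.25, 0, 0, 0, 0.7], [-0.05, 0, 1.25, 0, 0, 0, 0.7], [0, 0, 1.2, 0, 0, 0, 0.7], [0, 0, 0.8, 0, 0, 0, 0.7], [0, 0, 0.4, 0, 0, 0, 0.7], [0, 0, 0.1, 0, 0, 0, 0.7], [0, 0, 0, 0, 0, 0, 0.5], [0, 0, 0, 0, 0, 0, 0.2]]}}

```text
clock: 47.03
tcp_pos: [0.5732, -0.1903, 0.0109]
ee_rot: [0.658, 0.753, -0.004, 0.006]
wrist_force: [-0.2, -0.7, -1.8]
width: 0.485
```

{"name": "jog_arm", "arguments": {"commands": [[0, 0, 0, 0, 0, 0, 0], [0, 0, 0, 0, 0, 0, 0], [0, 0, 0, 0, 0, 0, 0], [0, 0, 0, 0, 0, 0, 0], [0, 0, -0.2, 0, 0, 0, 0], [0, 0, -0.5, 0, 0, 0, 0], [0, 0, -0.8, 0, 0, 0, 0], [0, 0, -0.6, 0, 0, 0, 0], [0, 0, -0.2, 0, 0, 0, 0], [0, 0, 0, 0, 0, 0, 0]]}}

```text
clock: 47.87
tcp_pos: [0.5728, -0.19, 0.0365]
ee_rot: [0.658, 0.753, -0.004, 0.006]
wrist_force: [0.6, -0.4, -1.9]
width: 0.479
```

```bash
python3 plan.py "-36 -74 40 90 0 14"
```

```text
now t 47.8667 tray [ -9.2 -61.9  36.5] phi 89.9 w 0.479 F [ 0.6 -0.4 -1.9] j [-0.41  0.31  1.5  -0.01  1.32 -0.54]
[[-0.15,-0.32,-0.04,0,0.002,0,0],[-0.28,-0.6,-0.08,0,0.002,0,0],[-0.37,-0.81,-0.1,0,0.002,0,0],[-0.26,-0.56,-0.07,0,0.002,0,0],[-0.13,-0.28,-0.04,0,0.002,0,0],[-0.04,-0.1,-0.01,0,0.002,0,0],[0,0,0,0,0,0,0],[0,0,0,0,0,0,0],[0,0,0,0,0,0,0],[0,0,0,0,0,0,0]]
```

{"name": "jog_arm", "arguments": {"commands": [[-0.2, -0.35, 0, 0, 0, 0, 0], [-0.35, -0.6, 0, 0, 0, 0, 0], [-0.45, -0.75, 0, 0, 0, 0, 0], [-0.3, -0.5, 0, 0, 0, 0, 0], [-0.15, -0.25, 0, 0, 0, 0, 0], [-0.05, -0.1, 0, 0, 0, 0, 0], [0, 0, 0, 0, 0, 0, 0], [0, 0, 0, 0, 0, 0, 0], [0, 0, 0, 0, 0, 0, 0], [0, 0, 0, 0, 0, 0, 0]]}}

```text
clock: 48.7
tcp_pos: [0.5459, -0.2108, 0.0364]
ee_rot: [0.658, 0.753, -0.005, 0.006]
wrist_force: [0.4, -0.0, -1.1]
width: 0.481
```

```bash
python3 plan.py "-36 -78 13 90 0 14"
```

```text
now t 48.7 tray [-38.7 -78.8  36.4] phi 89.8 w 0.481 F [ 0.4 -0.  -1.1] j [-0.46  0.27  1.55 -0.01  1.31 -0.59]
[[0.01,0.03,0.28,0,0.002,-0.001,0],[0.02,0.06,0.53,0,0.002,-0.001,0],[0.03,0.08,0.7,0,0.002,-0.001,0],[0.02,0.06,0.49,0,0.002,-0.001,0],[0.01,0.03,0.25,0,0.002,-0.001,0],[0,0.01,0.08,0,0.002,-0.001,0],[0,0,0,0,0,0,0],[0,0,0,0,0,0,0],[0,0,0,0,0,0,0],[0,0,0,0,0,0,0]]
```

{"name": "jog_arm", "arguments": {"commands": [[0, 0.08, 0.3, 0, 0, 0, 0], [0, 0.1, 0.5, 0, 0, 0, 0], [0, 0.08, 0.7, 0, 0, 0, 0], [0, 0, 0.45, 0, 0, 0, 0], [0, 0, 0.2, 0, 0, 0, 0], [0, 0, 0.05, 0, 0, 0, 0], [0, 0, 0, 0, 0, 0, 0], [0, 0, 0, 0, 0, 0, 0.58], [0, 0, 0, 0, 0, 0, 0.58], [0, 0, 0, 0, 0, 0, 0.58]]}}

```text
clock: 49.53
tcp_pos: [0.5496, -0.21, 0.0116]
ee_rot: [0.658, 0.753, -0.005, 0.005]
wrist_force: [-0.3, -0.2, 1.2]
width: 0.582
```

{"name": "jog_arm", "arguments": {"commands": [[0, 0, -0.3, 0, 0, 0, 0.58], [0, 0, -0.9, 0, 0, 0, 0.58], [0, 0, -1.6, 0, 0, 0, 0.6], [0, 0, -1.8, 0, 0, 0, 0.65], [0, 0, -1.3, 0, 0, 0, 0.7], [0, 0, -0.6, 0, 0, 0, 0.7], [0, 0, -0.2, 0, 0, 0, 0.7], [0, 0, 0, 0, 0, 0.05, 0.7], [0, 0, 0, 0, 0, 0.1, 0.7], [0, 0, 0, 0, 0, 0.12, 0.7]]}}

```text
clock: 50.37
tcp_pos: [0.5515, -0.2102, 0.0894]
ee_rot: [0.756, 0.654, -0.002, 0.01]
wrist_force: [0.4, 1.5, -0.3]
width: 0.701
```

```bash
python3 plan.py "-8 -16 85 0 0.7 14"
```

```text
now t 50.3667 tray [-33.1 -78.9  89.4] phi 73.9 w 0.701 F [ 0.4  1.5 -0.3] j [-0.45  0.23  1.49 -0.01  1.4  -0.31]
[[0.32,0.03,0.02,0.002,0.001,0.117,0.7],[0.61,-0.01,0.03,0.002,0.001,0.117,0.7],[0.81,-0.11,0.04,0.002,0.001,0.117,0.7],[0.79,-0.21,0.04,0.002,0.001,0.117,0.7],[0.76,-0.3,0.04,0.002,0.001,0.117,0.7],[0.72,-0.38,0.04,0.002,0.001,0.117,0.7],[0.67,-0.46,0.05,0.002,0.001,0.117,0.7],[0.61,-0.54,0.05,0.002,0.001,0.117,0.7],[0.38,-0.42,0.03,0.002,0.001,0.117,0.7],[0.16,-0.23,0.02,0.002,0.001,0.117,0.7]]
[[0.05,-0.09,0.01,0.002,0.001,0.117,0.7],[0,0,0,0,0,0,0.7],[0,0,0,0,0,0,0.7],[0,0,0,0,0,0,0.7],[0,0,0,0,0,0,0.7],[0,0,0,0,0,0,0.7],[0,0,0,0,0,0,0.7],[0,0,0,0,0,0,0.7],[0,0,0,0,0,0,0.7],[0,0,0,0,0,0,0.7]]
```

{"name": "jog_arm", "arguments": {"commands": [[0.32, 0.03, 0, 0.002, 0, 0.117, 0.7], [0.6, 0, 0, 0.002, 0, 0.117, 0.7], [0.8, -0.1, 0, 0.002, 0, 0.117, 0.7], [0.78, -0.2, 0, 0.002, 0, 0.117, 0.7], [0.75, -0.3, 0, 0.002, 0, 0.117, 0.7], [0.7, -0.37, 0, 0.002, 0, 0.117, 0.7], [0.65, -0.45, 0, 0.002, 0, 0.117, 0.7], [0.6, -0.5, 0, 0.002, 0, 0.117, 0.7], [0.35, -0.4, 0, 0.002, 0, 0.1, 0.7], [0.1, -0.2, 0, 0, 0, 0.07, 0.7]]}}

```text
clock: 51.2
tcp_pos: [0.5668, -0.1454, 0.0858]
ee_rot: [0.992, 0.129, -0.004, 0.002]
wrist_force: [0.1, 0.2, 0.2]
width: 0.702
```

{"name": "jog_arm", "arguments": {"commands": [[0, 0, 0, 0, 0, 0.03, 0.7], [0, 0, 0, 0, 0, 0, 0.7], [0, 0, 0, 0, 0, 0, 0.7], [0, 0, 0, 0, 0, 0, 0.7], [0, 0, 0, 0, 0, 0, 0.7], [0, 0, 0, 0, 0, 0, 0.7], [0, 0, 0, 0, 0, 0, 0.7], [0, 0, 0, 0, 0, 0, 0.7], [0, 0, 0, 0, 0, 0, 0.7], [0, 0, 0, 0, 0, 0, 0.7]]}}

```text
clock: 52.03
tcp_pos: [0.5659, -0.1447, 0.0843]
ee_rot: [0.993, 0.114, -0.006, 0.001]
wrist_force: [0.2, -0.4, -0.6]
width: 0.704
```

```bash
python3 plan.py "-12 -16 14 0 0.7 14"; sed -i 's/^x,c=fit.*/x,c=fit(g,cams);print(x.round(1),c)/; s/^g=.*/g=[(-34,216,0,8),(37,190,3,8),(-35,136,4,8),(32,79,1,12),(-38,76,0,12),(-8,-16,3,12),(-36,-75,0,12),(31,-13,4,12)]/; s/c9.png/c10.png/g' run2.py; python3 run2.py
```

```text
now t 52.0333 tray [ -9.8 -16.1  84.3] phi 5.2 w 0.704 F [ 0.2 -0.4 -0.6] j [-0.34  0.24  1.49 -0.01  1.42  1.  ]
[[-0.01,0,0.53,0,0.001,0.011,0.7],[-0.02,0,0.99,0,0.001,0.011,0.7],[-0.03,-0.01,1.32,0,0.001,0.011,0.7],[-0.03,-0.01,1.32,0,0.001,0.011,0.7],[-0.03,0,1.32,0,0.001,0.011,0.7],[-0.02,0,0.93,0,0.001,0.011,0.7],[-0.01,0,0.46,0,0.001,0.011,0.7],[0,0,0.16,0,0.001,0.011,0.7],[0,0,0,0,0,0,0.7],[0,0,0,0,0,0,0.7]]
[[-34.1 216.3  -1.9]
 [ 37.9 189.6   4.6]
 [-34.6 135.2   1.7]
 [ 33.1  79.   -0. ]
 [-36.1  78.1  -6.2]
 [ -8.  -16.9   5.6]
 [-35.2 -75.5   4.7]
 [ -7.9 -17.    5.8]] 1.0074513209294085
[[  0.  77.  81. 153. 138. 235. 292. 235.]
 [ 77.   0.  91. 111. 134. 212. 275. 212.]
 [ 81.  91.   0.  88.  57. 154. 211. 154.]
 [153. 111.  88.   0.  69. 104. 169. 104.]
 [138. 134.  57.  69.   0.  99. 154.  99.]
 [235. 212. 154. 104.  99.   0.  65.   0.]
 [292. 275. 211. 169. 154.  65.   0.  65.]
 [235. 212. 154. 104.  99.   0.  65.   0.]]
```

View pics/c10.png

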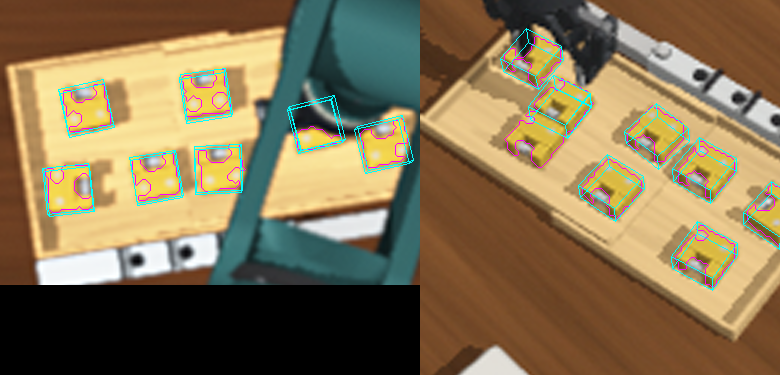

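All locks fit. L_mid is at (-8,-17) with a 5.6° yaw, and the rear lock is unmoved at scene (535,143). Next I'll descend on L_mid with a narrow opening.

{"name": "jog_arm", "arguments": {"commands": [[0.1, 0.03, 0.3, 0, 0, 0, 0.6], [0.15, 0.05, 0.8, 0, 0, 0, 0.6], [0.1, 0.02, 1.0, 0, 0, 0, 0.6], [0, 0, 1.0, 0, 0, 0, 0.6], [0, 0, 0.6, 0, 0, 0, 0.6], [0, 0, 0.3, 0, 0, 0, 0.6], [0, 0, 0.1, 0, 0, 0, 0.6], [0, 0, 0, 0, 0, 0, 0.6], [0, 0, 0, 0, 0, 0, 0.6], [0, 0, 0, 0, 0, 0, 0.6]]}}

```text
clock: 52.97
tcp_pos: [0.5681, -0.1446, 0.0364]
ee_rot: [0.993, 0.114, -0.007, 0.0]
wrist_force: [0.3, -0.2, -0.9]
width: 0.6
```

```bash
python3 plan.py "-6 -17 13 5 0.6 14"
```

```text
now t 52.9667 tray [ -7.7 -16.2  36.4] phi 5.3 w 0.6 F [ 0.3 -0.2 -0.9] j [-0.34  0.29  1.53 -0.01  1.33  1.  ]
[[0.02,0.01,0.28,0,0.002,0.001,0.6],[0.04,0.02,0.53,0,0.002,0.001,0.6],[0.05,0.03,0.71,0,0.002,0.001,0.6],[0.04,0.02,0.49,0,0.002,0.001,0.6],[0.02,0.01,0.25,0,0.002,0.001,0.6],[0.01,0,0.08,0,0.002,0.001,0.6],[0,0,0,0,0,0,0.6],[0,0,0,0,0,0,0.6],[0,0,0,0,0,0,0.6],[0,0,0,0,0,0,0.6]]
```

{"name": "jog_arm", "arguments": {"commands": [[0.05, 0.02, 0.28, 0, 0, 0, 0.6], [0.05, 0.03, 0.5, 0, 0, 0, 0.6], [0.04, 0.02, 0.65, 0, 0, 0, 0.6], [0, 0, 0.45, 0, 0, 0, 0.6], [0, 0, 0.2, 0, 0, 0, 0.6], [0, 0, 0.05, 0, 0, 0, 0.6], [0, 0, 0, 0, 0, 0, 0.3], [0, 0, 0, 0, 0, 0, 0], [0, 0, 0, 0, 0, 0, 0], [0, 0, 0, 0, 0, 0, 0]]}}

```text
clock: 53.8
tcp_pos: [0.5707, -0.1454, 0.0147]
ee_rot: [0.993, 0.114, -0.006, 0.001]
wrist_force: [0.1, -0.6, 0.7]
width: 0.48
```

{"name": "jog_arm", "arguments": {"commands": [[0, 0, 0, 0, 0, 0, 0], [0, 0, 0, 0, 0, 0, 0], [0, 0, -0.3, 0, 0, 0, 0], [0, 0, -0.7, 0, 0, 0, 0], [0, 0, -0.9, 0, 0, 0, 0], [0, 0, -0.6, 0, 0, 0, 0], [0, 0, -0.2, 0, 0, 0, 0], [0, 0, 0, 0, 0, 0, 0], [0, 0, 0, 0, 0, 0, 0], [0, 0, 0, 0, 0, 0, 0]]}}

```text
clock: 54.63
tcp_pos: [0.571, -0.1453, 0.0451]
ee_rot: [0.993, 0.114, -0.006, 0.001]
wrist_force: [0.8, -0.1, -1.5]
width: 0.476
```

```bash
python3 plan.py "-36 2 40 0 0 14"
```

```text
now t 54.6333 tray [ -4.9 -17.3  45.1] phi 5.3 w 0.476 F [ 0.8 -0.1 -1.5] j [-0.34  0.29  1.52 -0.01  1.35  1.  ]
[[-0.35,-0.27,0.07,0,0.002,0.015,0],[-0.67,-0.49,0.12,0,0.002,0.015,0],[-0.9,-0.64,0.16,0,0.002,0.015,0],[-0.64,-0.44,0.11,0,0.002,0.015,0],[-0.32,-0.21,0.06,0,0.002,0.015,0],[-0.11,-0.07,0.02,0,0.002,0.015,0],[0,0,0,0,0,0,0],[0,0,0,0,0,0,0],[0,0,0,0,0,0,0],[0,0,0,0,0,0,0]]
```

{"name": "jog_arm", "arguments": {"commands": [[-0.35, -0.27, 0, 0, 0, 0.015, 0], [-0.65, -0.48, 0, 0, 0, 0.015, 0], [-0.85, -0.6, 0, 0, 0, 0.015, 0], [-0.6, -0.4, 0, 0, 0, 0.015, 0], [-0.3, -0.2, 0, 0, 0, 0.015, 0], [-0.1, -0.05, 0, 0, 0, 0.01, 0], [0, 0, 0, 0, 0, 0, 0], [0, 0, 0, 0, 0, 0, 0], [0, 0, 0, 0, 0, 0, 0], [0, 0, 0, 0, 0, 0, 0]]}}

```text
clock: 55.47
tcp_pos: [0.5345, -0.1293, 0.0436]
ee_rot: [0.998, 0.067, -0.007, 0.001]
wrist_force: [0.4, 0.5, -1.8]
width: 0.478
```

{"name": "jog_arm", "arguments": {"commands": [[0, 0, 0.3, 0, 0, 0, 0], [0, 0, 0.6, 0, 0, 0, 0], [0, 0, 0.8, 0, 0, 0, 0], [0, 0, 0.6, 0, 0, 0, 0], [0, 0, 0.3, 0, 0, 0, 0], [0, 0, 0.1, 0, 0, 0, 0], [0, 0, 0, 0, 0, 0, 0], [0, 0, 0, 0, 0, 0, 0], [0, 0, 0, 0, 0, 0, 0], [0, 0, 0, 0, 0, 0, 0]]}}

```text
clock: 56.3
tcp_pos: [0.5354, -0.13, 0.0147]
ee_rot: [0.998, 0.067, -0.007, 0.001]
wrist_force: [-0.2, 0.1, -1.1]
width: 0.481
```

```bash
python3 plan.py "-36 2 14 0 0 14"|cut -c1-200
```

```text
now t 56.3 tray [-38.1   2.7  14.7] phi -0.2 w 0.481 F [-0.2  0.1 -1.1] j [-0.34  0.24  1.64 -0.01  1.27  1.1 ]
[[0.02,0.01,0.01,0,0.002,0,0],[0.05,0.02,0.02,0,0.002,0,0],[0.06,0.02,0.02,0,0.002,0,0],[0.04,0.02,0.02,0,0.002,0,0],[0.02,0.01,0.01,0,0.002,0,0],[0.01,0,0,0,0.002,0,0],[0,0,0,0,0,0,0],[0,0,0,0,0,0,0]
```

{"name": "jog_arm", "arguments": {"commands": [[0, 0, 0, 0, 0, 0, 0.6], [0, 0, 0, 0, 0, 0, 0.6], [0, 0, 0, 0, 0, 0, 0.6], [0, 0, -0.3, 0, 0, 0, 0.6], [0, 0, -0.9, 0, 0, 0, 0.6], [0, 0, -1.6, 0, 0, 0, 0.6], [0, 0, -1.8, 0, 0, 0, 0.6], [0, 0, -1.3, 0, 0, 0, 0.7], [-1, 0, -0.6, 0, 0, -0.05, 0.7], [-2, 0, 0, 0, 0, -0.1, 0.7]]}}

```text
clock: 57.13
tcp_pos: [0.5094, -0.1349, 0.0866]
ee_rot: [0.989, 0.145, -0.005, 0.001]
wrist_force: [0.1, -0.8, 0.2]
width: 0.706
```

{"name": "jog_arm", "arguments": {"commands": [[-3, 0, 0, 0, 0, -0.12, 0.7], [-3, 0.6, 0, 0, 0, -0.12, 0.7], [-3, 1.0, 0, 0, 0, -0.12, 0.7], [-2.8, 1.4, 0, 0, 0, -0.12, 0.7], [-1.5, 1, 0, 0, 0, -0.12, 0.7], [-0.5, 0.4, 0, 0, 0, -0.12, 0.7], [0, 0, 0, 0, 0, -0.12, 0.7], [0, 0, 0, 0, 0, -0.12, 0.7], [0, 0, 0, 0, 0, -0.12, 0.7], [0, 0, 0, 0, 0, -0.12, 0.7]]}}

```text
clock: 57.97
tcp_pos: [0.4156, -0.2424, 0.1008]
ee_rot: [0.722, 0.692, -0.003, 0.007]
wrist_force: [0.1, -0.1, 0.5]
width: 0.701
```

```bash
python3 plan.py "-36 80 80 90 0.7 30"; sed -i 's/^g=.*/g=[(-34,216,0,8),(38,190,4,8),(-35,136,3,8),(33,79,0,12),(-36,78,0,12),(-39,2,0,12),(-35,-75,4,12),(32,-13,4,12)]/; s/c10.png/c11.png/g' run2.py; python3 run2.py
```

```text
now t 57.9667 tray [-172.1  -92.2  100.8] phi 79.7 w 0.701 F [ 0.1 -0.1  0.5] j [-0.64 -0.01  1.73 -0.01  1.4  -0.6 ]
[[0.93,0.49,0.09,0,0.001,-0.016,0.7],[1.73,0.96,0.17,0,0.001,-0.016,0.7],[2.29,1.31,0.23,0,0.001,-0.016,0.7],[2.27,1.35,0.23,0,0.001,-0.016,0.7],[2.25,1.39,0.23,0,0.001,-0.016,0.7],[2.22,1.42,0.24,0,0.001,-0.016,0.7],[2.2,1.46,0.24,0,0.001,-0.016,0.7],[2.17,1.5,0.24,0,0.001,-0.016,0.7],[1.5,1.07,0.17,0,0.001,-0.016,0.7],[0.74,0.55,0.09,0,0.001,-0.016,0.7]]
[[0.25,0.19,0.03,0,0.001,-0.016,0.7],[0,0,0,0,0,0,0.7],[0,0,0,0,0,0,0.7],[0,0,0,0,0,0,0.7],[0,0,0,0,0,0,0.7],[0,0,0,0,0,0,0.7],[0,0,0,0,0,0,0.7],[0,0,0,0,0,0,0.7],[0,0,0,0,0,0,0.7],[0,0,0,0,0,0,0.7]]
[[-34.1 215.7  -4.2]
 [ 36.5 189.8   3.9]
 [-35.1 136.    3. ]
 [ 33.4  79.3   0.4]
 [-36.7  76.7   1.9]
 [-44.2   2.9   0.7]
 [-34.7 -76.    3.6]
 [ 33.2 -13.1   6.1]] 0.7667105195664091
[[  0.  75.  80. 152. 139. 213. 292. 239.]
 [ 75.   0.  89. 111. 135. 204. 275. 203.]
 [ 80.  89.   0.  89.  59. 133. 212. 164.]
 [152. 111.  89.   0.  70. 109. 170.  92.]
 [139. 135.  59.  70.   0.  74. 153. 114.]
 [213. 204. 133. 109.  74.   0.  80.  79.]
 [292. 275. 212. 170. 153.  80.   0.  93.]
 [239. 203. 164.  92. 114.  79.  93.   0.]]
```

View pics/c11.png

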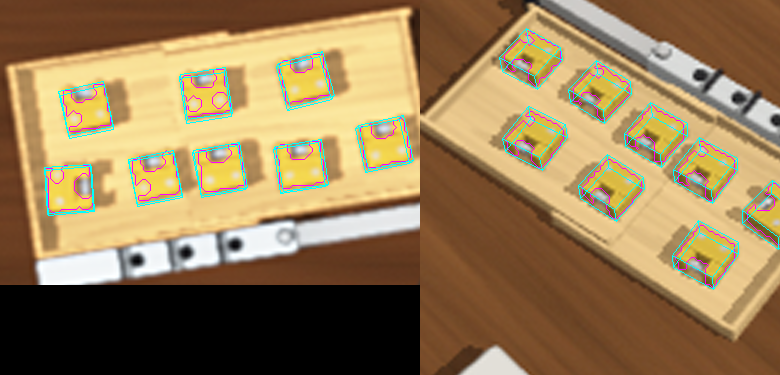

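All eight lie flat and apart, and the pin button shows at (285,237). The tightest pair measures about 57-59 mm between centres, so I'll shift L_left about 9 mm to give it margin.

{"name": "jog_arm", "arguments": {"commands": [[0.9, 0.5, 0, 0, 0, -0.016, 0.6], [1.65, 0.9, 0.1, 0, 0, -0.016, 0.6], [2.15, 1.2, 0.2, 0, 0, -0.016, 0.6], [2.15, 1.25, 0.2, 0, 0, -0.016, 0.6], [2.15, 1.3, 0.2, 0, 0, -0.016, 0.6], [2.1, 1.35, 0.2, 0, 0, -0.016, 0.6], [2.1, 1.4, 0.2, 0, 0, -0.016, 0.6], [2.1, 1.4, 0.2, 0, 0, -0.016, 0.6], [1.4, 1.0, 0.1, 0, 0, -0.016, 0.6], [0.7, 0.5, 0, 0, 0, -0.016, 0.6]]}}

```text
clock: 58.9
tcp_pos: [0.5289, -0.0549, 0.0887]
ee_rot: [0.674, 0.738, -0.001, 0.01]
wrist_force: [-0.8, -1.4, -0.2]
width: 0.598
```

{"name": "jog_arm", "arguments": {"commands": [[0.2, 0.15, 0, 0, 0, -0.01, 0.6], [0, 0, 0, 0, 0, 0, 0.6], [0, 0, 0, 0, 0, 0, 0.6], [0, 0, 0, 0, 0, 0, 0.6], [0, 0, 0, 0, 0, 0, 0.6], [0, 0, 0, 0, 0, 0, 0.6], [0, 0, 0, 0, 0, 0, 0.6], [0, 0, 0, 0, 0, 0, 0.6], [0, 0, 0, 0, 0, 0, 0.6], [0, 0, 0, 0, 0, 0, 0.6]]}}

```text
clock: 59.73
tcp_pos: [0.5292, -0.0543, 0.0897]
ee_rot: [0.673, 0.74, -0.002, 0.01]
wrist_force: [-1.2, -0.6, 0.3]
width: 0.596
```

```bash
python3 plan.py "-36 77 45 91 0.6 14"
```

```text
now t 59.7333 tray [-33.7  78.5  89.7] phi 87.6 w 0.596 F [-1.2 -0.6  0.3] j [-0.2   0.11  1.63 -0.01  1.38 -0.29]
[[-0.01,-0.03,0.54,0.002,0.003,-0.01,0.6],[-0.02,-0.06,1.01,0.002,0.003,-0.01,0.6],[-0.03,-0.08,1.35,0.002,0.003,-0.01,0.6],[-0.02,-0.05,0.94,0.002,0.003,-0.01,0.6],[-0.01,-0.03,0.47,0.002,0.003,-0.01,0.6],[-0.01,-0.01,0.16,0.002,0.003,-0.01,0.6],[0,0,0,0,0,0,0.6],[0,0,0,0,0,0,0.6],[0,0,0,0,0,0,0.6],[0,0,0,0,0,0,0.6]]
```

{"name": "jog_arm", "arguments": {"commands": [[0, -0.05, 0.5, 0, 0.003, -0.01, 0.6], [0, -0.08, 0.95, 0, 0.003, -0.01, 0.6], [0, -0.08, 1.25, 0, 0.003, -0.01, 0.6], [0, -0.03, 0.9, 0, 0.003, -0.01, 0.6], [0, 0, 0.45, 0, 0.003, -0.01, 0.6], [0, 0, 0.15, 0, 0, 0, 0.6], [0, 0, 0, 0, 0, 0, 0.6], [0, 0, 0, 0, 0, 0, 0.6], [0, 0, 0, 0, 0, 0, 0.6], [0, 0, 0, 0, 0, 0, 0.6]]}}

```text
clock: 60.57
tcp_pos: [0.5267, -0.055, 0.043]
ee_rot: [0.652, 0.758, 0.003, 0.003]
wrist_force: [0.6, -1.0, 0.2]
width: 0.601
```

```bash
python3 plan.py "-36 77 15 91 0.6 14"
```

```text
now t 60.5667 tray [-36.4  78.2  43. ] phi 90.7 w 0.601 F [ 0.6 -1.   0.2] j [-0.21  0.15  1.69  0.    1.3  -0.36]
[[-0.01,0,0.34,0.002,0,-0.001,0.6],[-0.03,0,0.63,0.002,0,-0.001,0.6],[-0.03,0.01,0.84,0.002,0,-0.001,0.6],[-0.02,0,0.59,0.002,0,-0.001,0.6],[-0.01,0,0.3,0.002,0,-0.001,0.6],[0,0,0.1,0.002,0,-0.001,0.6],[0,0,0,0,0,0,0.6],[0,0,0,0,0,0,0.6],[0,0,0,0,0,0,0.6],[0,0,0,0,0,0,0.6]]
```

{"name": "jog_arm", "arguments": {"commands": [[0, 0, 0.3, 0, 0, 0, 0.6], [0, 0, 0.6, 0, 0, 0, 0.6], [0, 0, 0.8, 0, 0, 0, 0.6], [0, 0, 0.55, 0, 0, 0, 0.6], [0, 0, 0.25, 0, 0, 0, 0.6], [0, 0, 0.1, 0, 0, 0, 0.4], [0, 0, 0, 0, 0, 0, 0.1], [0, 0, 0, 0, 0, 0, 0], [0, 0, 0, 0, 0, 0, 0], [0, 0, 0, 0, 0, 0, 0]]}}

```text
clock: 61.4
tcp_pos: [0.5286, -0.0552, 0.0165]
ee_rot: [0.652, 0.758, 0.004, 0.005]
wrist_force: [-0.1, 1.0, 0.9]
width: 0.477
```

{"name": "jog_arm", "arguments": {"commands": [[0, 0, 0, 0, 0, 0, 0], [0, 0, -0.3, 0, 0, 0, 0], [0, 0, -0.4, 0, 0, 0, 0], [0, 0, -0.2, 0, 0, 0, 0], [-0.2, 0, -0.05, 0, 0, 0, 0], [-0.35, 0, 0, 0, 0, 0, 0], [-0.25, 0, 0, 0, 0, 0, 0], [-0.12, 0, 0, 0, 0, 0, 0], [-0.03, 0, 0, 0, 0, 0, 0], [0, 0, 0, 0, 0, 0, 0]]}}

```text
clock: 62.23
tcp_pos: [0.5285, -0.0656, 0.0251]
ee_rot: [0.652, 0.758, 0.003, 0.004]
wrist_force: [0.1, -0.0, -1.3]
width: 0.473
```

```bash
python3 plan.py "-36 68 15 91 0 14"
```

```text
now t 62.2333 tray [-36.   67.5  25.1] phi 90.7 w 0.473 F [ 0.1 -0.  -1.3] j [-0.23  0.18  1.7   0.    1.26 -0.38]
[[0.01,0,0.12,0.002,0,-0.001,0],[0.01,0,0.23,0.002,0,-0.001,0],[0.02,0,0.31,0.002,0,-0.001,0],[0.01,0,0.21,0.002,0,-0.001,0],[0.01,0,0.11,0.002,0,-0.001,0],[0,0,0.04,0.002,0,-0.001,0],[0,0,0,0,0,0,0],[0,0,0,0,0,0,0],[0,0,0,0,0,0,0],[0,0,0,0,0,0,0]]
```

Lower it, release, lift and back away.

{"name": "jog_arm", "arguments": {"commands": [[0, 0, 0.1, 0, 0, 0, 0], [0, 0, 0.2, 0, 0, 0, 0], [0, 0, 0.25, 0, 0, 0, 0], [0, 0, 0.15, 0, 0, 0, 0], [0, 0, 0.05, 0, 0, 0, 0], [0, 0, 0, 0, 0, 0, 0], [0, 0, 0, 0, 0, 0, 0], [0, 0, 0, 0, 0, 0, 0.6], [0, 0, 0, 0, 0, 0, 0.6], [0, 0, 0, 0, 0, 0, 0.6]]}}

```text
clock: 63.07
tcp_pos: [0.5291, -0.0655, 0.0173]
ee_rot: [0.652, 0.758, 0.003, 0.004]
wrist_force: [0.0, -0.8, 0.2]
width: 0.598
```

{"name": "jog_arm", "arguments": {"commands": [[0, 0, -0.3, 0, 0, 0, 0.6], [0, 0, -0.9, 0, 0, 0, 0.6], [0, 0, -1.8, 0, 0, 0, 0.6], [0, 0, -2.2, 0, 0, 0, 0.6], [0, 0, -1.8, 0, 0, 0, 0.6], [0, -1, -1, 0, 0, 0, 0.6], [0, -2.5, 0, 0, 0, 0, 0.6], [0, -3.3, 0, 0, 0, 0, 0.6], [0, -3.3, 0, 0, 0, 0, 0.6], [0, -3, 0, 0, 0, 0, 0.6]]}}

```text
clock: 63.9
tcp_pos: [0.4019, -0.0861, 0.108]
ee_rot: [0.65, 0.76, 0.006, 0.01]
wrist_force: [-0.5, 0.9, 0.4]
width: 0.601
```

{"name": "jog_arm", "arguments": {"commands": [[0, -2, 0, 0, 0, 0, 0.6], [0, -1, 0, 0, 0, 0, 0.6], [0, -0.4, 0, 0, 0, 0, 0.6], [0, 0, 0, 0, 0, 0, 0.6], [0, 0, 0, 0, 0, 0, 0.6], [0, 0, 0, 0, 0, 0, 0.6], [0, 0, 0, 0, 0, 0, 0.6], [0, 0, 0, 0, 0, 0, 0.6], [0, 0, 0, 0, 0, 0, 0.6], [0, 0, 0, 0, 0, 0, 0.6]]}}

```text
clock: 64.73
tcp_pos: [0.3664, -0.092, 0.1125]
ee_rot: [0.65, 0.759, 0.007, 0.014]
wrist_force: [-0.1, -0.5, 0.2]
width: 0.602
```

```bash
python3 plan.py; sed -i 's/^g=.*/g=[(-34,216,0,8),(38,190,4,8),(-35,136,3,8),(33,79,0,12),(-36,68,0,12),(-39,2,0,12),(-35,-75,4,12),(32,-13,4,12)]/; s/c11.png/c12.png/g' run2.py; python3 run2.py; python3 look.py full.png "[(20,90,440,260),(90,80,460,330)]"
```

```text
now t 64.7333 tray [-200.2   63.5  112.5] phi 90.9 w 0.602 F [-0.1 -0.5  0.2] j [-0.4  -0.28  1.95  0.01  1.45 -0.56]
[[-34.1 215.7  -4.2]
 [ 36.5 189.7   2.7]
 [-34.3 136.    4.7]
 [ 33.4  79.3   0.5]
 [-37.   64.1  -0.4]
 [-43.9   4.3  -4.6]
 [-36.1 -76.1   4.8]
 [ 34.1 -12.8   3.2]] 0.7437825402368067
[[  0.  75.  80. 152. 152. 212. 292. 238.]
 [ 75.   0.  89. 110. 145. 202. 275. 202.]
 [ 80.  89.   0.  88.  72. 132. 212. 164.]
 [152. 110.  88.   0.  72. 108. 170.  92.]
 [152. 145.  72.  72.   0.  60. 140. 105.]
 [212. 202. 132. 108.  60.   0.  81.  80.]
 [292. 275. 212. 170. 140.  81.   0.  95.]
 [238. 202. 164.  92. 105.  80.  95.   0.]]
1.7647058823529411
1.2
(600, 741, 3)
```

View pics/c12.png

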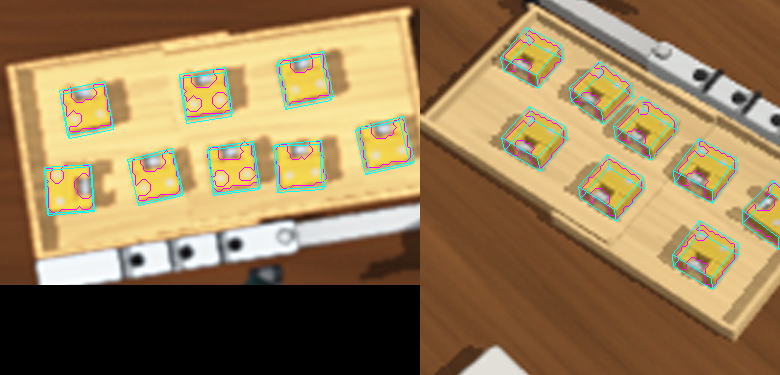

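View pics/full.png

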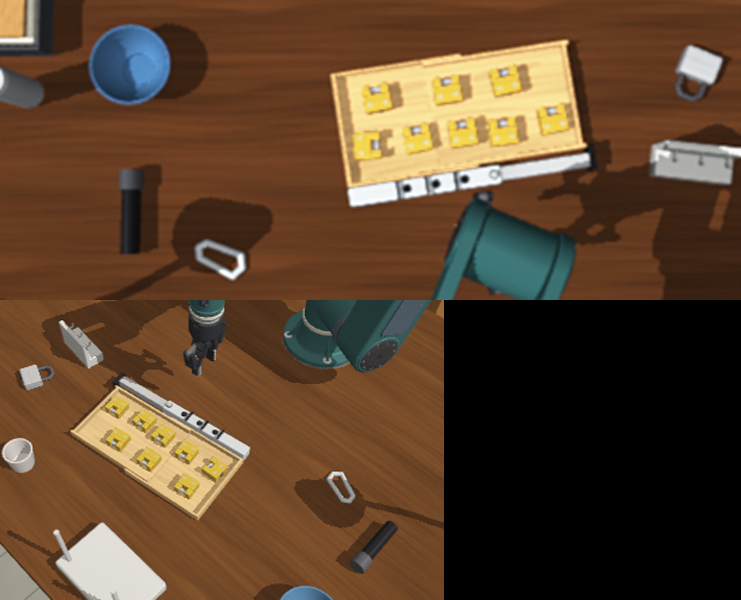

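The last two pictures show eight separate flat locks in the tray and the pin in its last hole. The bowl, carabiner, big lock and hook block look undisturbed, and the arm is clear of everything. The tightest pair is about 60 mm between centres, so I'm handing in.

```bash
python3 -c "
from bench import ctrl;print(ctrl.finish_job())"
```

```text
the job is handed in; nothing more can be done
None
```

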